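# Moisture round of the pantry grain tins

## Robot

A 7-joint arm with a two-finger parallel gripper is mounted at the origin on the work surface. World frame = base frame: x ahead of the robot, y to its left, z up, the work surface at z = 0. Lengths are in m, angles in rad, forces in N, time in s.
With the tool pointing down it reaches from about 0.4 to 0.875 m from the base axis. Payload 19.3 kg.
Tool frame: the origin (TCP) lies midway between the tips of the shut fingers; the grasp point (between the pads) lies 19 mm behind it; z points along the fingers, y is the line along which they close (so a half turn about z gives the same grasp; the last joint's range is limited). The gripper opens to 85 mm and grips with 20 to 120 N. Pads are 22 mm wide; open, the fingers measure 114 mm over their backs; the gripper's body (76 mm by 85 mm) begins 54 mm behind the grasp point. The pads swing forward as they close: fully open they stand 13 mm farther back than shut.
Start: joints at [1.237, 0.521, -0.036, 1.599, 0.021, 1.021, -0.113], TCP at [0.163, -0.603, 0.201] pointing down, gripper open.
Joint ranges: [-2.91, 2.91], [-0.3, 2.13], [-1.5, 1.42], [0.17, 2.43], [-1.26, 4.41], [0.16, 1.93], [-2.52, 2.52]. Speed limits (rad/s): [1.89, 1.89, 2.39, 2.39, 3.01, 3.01, 3.01].

## Interface

Orientations are given as a 3x3 rotation matrix whose columns are the frame's x, y, z axes.
In Python, from bench import env gives the robot as it stands.
- The arm moves only by the tool move_arm, never from a script. Its argument "deltas" is a list of rows, each a list of 2 entries, a list of its own where there are three numbers: the shift along the world's x, y, z in mm, then the turn about the world's z in degrees. A call has 1 to 5 rows; each row is the pose to reach, as a shift and turn from the pose commanded when the call began; what a row does not reach only later rows make up. A row lasts 1/12 s, in which the tool goes at most 41.7 mm and 7.16 degrees, less where a joint would pass 70% of its speed; a pose out of reach is approached as far as the arm can. A call with a gripper value outside its range is refused whole. "claw" is the finger opening in mm, from 0 to 85.4, set as the call begins (left out, the last holds). The fingers move at their own pace and stop on an object; "grip_force" is the grip in N (left out, the last holds). Time passes only in rows, so rows that repeat a pose let the fingers close. It gives the time, the measured TCP pose, the force, the opening and the grip force at its end, in the units of the state.
- env.get_state(): the state, without advancing time (a new reading comes with each control period).
- env.get_image(name): name is "side" or "top" or "wrist"; returns (picture, depth): 400x640x3 uint8, blue, green, red; 400x640 float32, m along the optical axis (not along the pixel's ray), 0 where there is no reading.
- env.camera_model(name): a dict with "fx", "fy", "cx", "cy" (pixels), "view" (4x4, takes a point from world to camera coordinates); the wrist camera has in their place "mount" (4x4, takes a point from camera to tool coordinates, whose origin is the TCP and whose axes are the flange's). Camera axes: x right, y down, z forward; pixel columns grow to the right and rows downward; lengths in m; the calibration is good to about 2 mm. A picture is of the moment at which its call begins: read the wrist's pose just before it. camera_model takes no time and is no camera call.
- env.hand_in(): hands the job in; it is judged then, once.
The state is a dict: "t": time; "qpos": joint angles; "joint_velocities": joint speeds; "joint_efforts": joint torques, N m; "tcp_pos": TCP position; "tcp_rot": TCP orientation; "ft_force": force on the tool from outside, world axes, zero at the start; "torque": the same for the moment, N m; "finger_gap": finger opening in m; "grasp_force": force on a finger pad.
Only numpy, scipy, OpenCV 4.12 (cv2) and the standard library are available. Lean on these libraries where they do the work, as an engineer would, in place of code of your own. Each camera call takes 0.05 s, during which the arm holds its last target. There are 200 camera calls.

## Task

Turn the moisture meter's knob until its pointer stands on the red zero mark, then take the orange probe from the wooden stand and, holding it, press its tip onto the brass stud of the meter and then onto the stud of each grain tin on the shelf in the order red, yellow, blue, white lid (some tins may be missing), keeping each stud clearly pressed in for a second. Finish by standing the probe tip down in the green mug and letting go, with the pointer still on zero, mug and tins upright, and the purple box, paddle and blue cup left alone.

Things in the scene. Friction and masses are not known exactly. Their poses are not given: they have to be found in the camera images.
- meter: grey moisture-meter case, 150 (x) by 200 (y) by 50 mm high, fixed to the shelf; origin at the centre of its underside. On its top are a white dial (100 mm across) centred 35 mm towards its +y, with a broad red zero mark on the dial's rim on the meter's +x side, and the reference stud 68 mm towards its -y.
- dial (a joint): angle of the black knob with yellow pointer at the centre of the white dial: 0 when the pointer points at the red zero mark (the meter's +x), growing clockwise seen from above, stops at -2.7 and 2.7 rad; it starts between 0.9 and 2.4. Light friction (0.04 N m), stays where it is left.
- dial_grip (a point): on the knob's axis at the height to grip, 74 mm above the shelf and 24 mm above the case top. The knob's grip is an upright bar 46 mm long, 14 mm thick and 28 mm high (its top 13 mm above this point) on a 52 mm disc that reaches to 8 mm above the case. The point turns with the knob: its x axis runs along the bar and points the way the pointer points; z up.
- ref_stud (a joint): how far the meter's reference stud is pressed in, m: 0 out, 0.006 fully in
- ref_stud_top (a point): centre of the top face of the meter's reference stud, 62 mm above the shelf when out: brass contact stud, 24 mm diameter, standing 12 mm proud; a spring button travelling 6 mm straight down (500 N/m: 3 N fully in), springs back when let go
- probe: hand-held contact probe, 165 mm long, 80 g: steel shaft of 12 mm diameter from its tip up to 85 mm, then an orange handle 24 by 24 mm square and 80 mm long (85 to 165 mm from the tip). Origin at the tip, z axis along the probe from tip to handle, x and y square to the handle's faces. It starts standing tip down in the wooden stand.
- probe_tip (a point): the probe's tip (same point as the probe's origin), a blunt point 6 mm across
- stand: wooden block 60 by 60 by 45 mm high, fixed, with a hole of 13.5 mm diameter and 35 mm deep in its top in which the probe stands at the start (tip 10 mm above the shelf); origin at the centre of its underside
- mug: green melamine mug, 95 mm high, about 74 mm across the mouth, wall 4 mm, floor about 5 mm thick, handle towards its +y, 280 g, loose; origin at the centre of its underside, z up. There are no other green things on the shelf near the work.
- purple_box: purple plastic box with closed flap lid, 106 by 146 by 87 mm, bystander; origin at the centre of its underside
- paddle: wooden stirring paddle lying flat, 245 mm long, bystander; origin near its middle
- enamel_cup: blue cup, 76 mm across, 75 mm high, bystander; origin at the centre of its underside
- tin_red: closed steel grain tin with a red lid, 82 mm across, 88 mm high to the top of the lid, about 0.35 to 0.7 kg, loose, upright; origin at the centre of its underside; may be absent
- tin_red_stud (a joint): how far the stud on the red lid is pressed in, m: 0 out, 0.006 fully in; absent with its tin
- tin_red_stud_top (a point): centre of the top face of the stud in the middle of the red lid, 100 mm above the shelf when out: brass contact stud, 24 mm diameter, standing 12 mm proud; a spring button travelling 6 mm straight down (500 N/m: 3 N fully in), springs back when let go
- tin_yellow: closed steel grain tin with a yellow lid, 82 mm across, 88 mm high to the top of the lid, about 0.35 to 0.7 kg, loose, upright; origin at the centre of its underside; may be absent
- tin_yellow_stud (a joint): how far the stud on the yellow lid is pressed in, m: 0 out, 0.006 fully in; absent with its tin
- tin_yellow_stud_top (a point): centre of the top face of the stud in the middle of the yellow lid, 100 mm above the shelf when out: brass contact stud, 24 mm diameter, standing 12 mm proud; a spring button travelling 6 mm straight down (500 N/m: 3 N fully in), springs back when let go
- tin_blue: closed steel grain tin with a blue lid, 82 mm across, 88 mm high to the top of the lid, about 0.35 to 0.7 kg, loose, upright; origin at the centre of its underside; may be absent
- tin_blue_stud (a joint): how far the stud on the blue lid is pressed in, m: 0 out, 0.006 fully in; absent with its tin
- tin_blue_stud_top (a point): centre of the top face of the stud in the middle of the blue lid, 100 mm above the shelf when out: brass contact stud, 24 mm diameter, standing 12 mm proud; a spring button travelling 6 mm straight down (500 N/m: 3 N fully in), springs back when let go
- tin_white: closed steel grain tin with a white lid, 82 mm across, 88 mm high to the top of the lid, about 0.35 to 0.7 kg, loose, upright; origin at the centre of its underside; may be absent
- tin_white_stud (a joint): how far the stud on the white lid is pressed in, m: 0 out, 0.006 fully in; absent with its tin
- tin_white_stud_top (a point): centre of the top face of the stud in the middle of the white lid, 100 mm above the shelf when out: brass contact stud, 24 mm diameter, standing 12 mm proud; a spring button travelling 6 mm straight down (500 N/m: 3 N fully in), springs back when let go
There are look-alikes about, which are no part of the job. Leave any pink look-alike of the tin_white alone. There is more than one size of the probe; the one meant has the size given above.

How it is judged:
By the outcome, as a careful person would: the job done as asked, in the order asked, and still so for the second after the job is handed in, with the robot touching nothing.
Of tin_red, tin_yellow, tin_blue, tin_white only 2 to 4 are there at a start; the rules pass over those that are not, and their reading is None.
At some moment in a run one of tin_red, tin_yellow, tin_blue, tin_white, mug may be knocked a few centimetres aside while the robot is not near it.
It also fails if it takes over 210 s, if anything falls off the work surface, if the arm or the gripper's body presses on something with over 40 N, if the wrist force passes 120 N, or if a joint passes its speed limit or range.

## Working session

There is one attempt and no reset: what is moved stays moved. The work goes in short steps, Python scripts to look and compute and a tool call to move; the robot and the scene stay as the last step left them, time stands still between calls to the robot, and variables do not carry over. Pictures are saved under pics/ and viewed, at most 14 in all, crops included, and the job is handed in when it is done.

Besides the shell and the picture viewer there is one more tool, called after "Request:" in YAML: its name, and indented under it one key for each argument. move_arm: Moves the arm, as the interface text tells. Its arguments: {"type":"object","properties":{"deltas":{"type":"array"},"claw":{"type":"number"},"grip_force":{"type":"number"}},"required":["deltas"]}

```bash
mkdir -p pics; cat > h.py <<'E'
import numpy as np, cv2
from bench import env
def ray_plane(name,u,v,z):
    m=env.camera_model(name); V=np.array(m["view"]); R=V[:3,:3]; t=V[:3,3]
    d=R.T@np.array([(u-m["cx"])/m["fx"],(v-m["cy"])/m["fy"],1.]); c=-R.T@t
    return c+d*(z-c[2])/d[2]
def cloud(name,depth):
    m=env.camera_model(name); V=np.array(m["view"]); R=V[:3,:3]; t=V[:3,3]
    v,u=np.mgrid[:400,:640]
    P=np.dstack([(u-m["cx"])/m["fx"]*depth,(v-m["cy"])/m["fy"]*depth,depth])
    return (P-t)@R
def proj(name,p):
    m=env.camera_model(name); V=np.array(m["view"]); q=V[:3,:3]@np.array(p)+V[:3,3]
    return m["fx"]*q[0]/q[2]+m["cx"], m["fy"]*q[1]/q[2]+m["cy"]
E
python3 - <<'E'
from h import *
for n in("top","side"):
    i,d=env.get_image(n); cv2.imwrite(f"pics/{n}0.png",i); np.save(f"{n}0.npy",d)
    m=env.camera_model(n); V=np.array(m["view"]); print(n,m["fx"],-V[:3,:3].T@V[:3,3],V[2,:3])
s=env.get_state();print(s["t"],s["tcp_pos"],s["tcp_rot"])
E
```

```text
top 451.2267054038182 [ 0.40923244 -0.05313283  1.15414026] [ 0.1613104   0.00327701 -0.98689828]
side 392.09613660718094 [0.04006089 0.49666318 0.67370109] [ 0.55107293 -0.56217543 -0.61666637]
0.1 [ 0.162839   -0.60306978  0.20059389] [[ 9.65419086e-01  2.60702667e-01 -3.27370421e-04]
 [ 2.60702865e-01 -9.65418601e-01  9.70343431e-04]
 [-6.30783742e-05 -1.02213448e-03 -9.99999476e-01]]
```

View pics/top0.png

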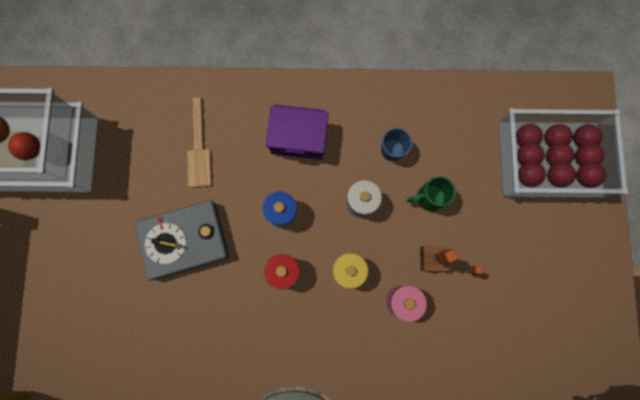

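View pics/side0.png

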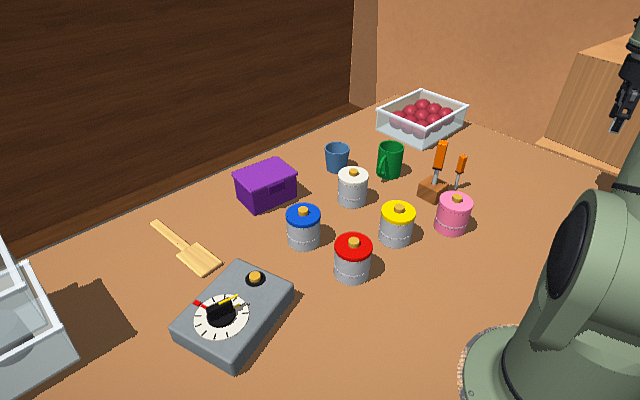

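The top view shows the meter knob at (166,243), zero mark at (161,222), reference stud at (206,231), and lids red (282,272), yellow (351,271), blue (280,209), white (365,198). It also shows the mug at (439,193) and the purple box, paddle and cup. 

Possible confusions:
- **Probe:** large orange one in the wooden stand (450,256), small orange one (478,270). I choose the large one in the stand and will check its size.
- **White tin:** white (365,198), pink (409,304). I choose white.

```bash
cat > m.py <<'E'
from h import *
def hsvmask(i,lo,hi): return cv2.inRange(cv2.cvtColor(i,cv2.COLOR_BGR2HSV),lo,hi)
def blobs(mask,amin=15):
    n,l,s,c=cv2.connectedComponentsWithStats(mask)
    return [(c[k],s[k],l==k) for k in range(1,n) if s[k][4]>=amin]
def brass(n,i,pts,z):
    # brass blob near a pixel
    pass
E
python3 - <<'E'
from m import *
i=cv2.imread("pics/top0.png"); d=np.load("top0.npy"); C=cloud("top",d)
H=cv2.cvtColor(i,cv2.COLOR_BGR2HSV)
for n,(u,v),z in[("red",(282,272),.1),("yel",(351,271),.1),("blue",(280,209),.1),("white",(365,198),.1),("pink",(409,304),.1),("ref",(206,231),.062),("knob",(166,243),.087),("orange",(450,256),.16),("small",(478,270),.1),("mugfloor",(440,192),.0)]:
    print(n,H[v,u],C[v,u].round(3))
for n,lo,hi,z in[("red",(0,150,60),(4,255,255),.088),("yellow",(25,150,60),(35,255,255),.088),("blue",(110,120,60),(125,255,255),.088),("orange",(5,200,80),(13,255,255),.165),("green",(50,100,20),(85,255,255),.095),("pink",(160,60,80),(176,255,255),.088),("brass",(14,100,100),(22,190,255),.1)]:
    for c,s,m in blobs(hsvmask(i,lo,hi),12):
        print(n,c.round(1),s,ray_plane("top",*c,z).round(4),"hmax",np.nanpercentile(C[m][:,2],95).round(3))
cv2.imwrite("pics/z1.png",np.hstack([cv2.resize(i[195:285,130:235],None,fx=4,fy=4,interpolation=2),cv2.resize(i[210:300,410:500],None,fx=4,fy=4,interpolation=2)]))
E
```

```text
red [ 20 140 158] [0.418 0.03  0.101]
yel [ 20 145 151] [ 0.422 -0.129  0.099]
blue [ 19 149 151] [0.564 0.038 0.102]
white [ 19 141 147] [ 0.593 -0.162  0.102]
pink [ 19 142 149] [ 0.349 -0.261  0.102]
ref [ 19 144 170] [0.515 0.221 0.06 ]
knob [ 26 148 133] [0.482 0.306 0.091]
orange [ 11 185 167] [ 0.455 -0.336  0.178]
small [ 11 190 162] [ 0.427 -0.419  0.11 ]
mugfloor [ 67 170  81] [ 0.627 -0.366  0.006]
red [ 20.2 144.7] [  9 133  24  25 370] [0.7191 0.6792 0.088 ] hmax 0.177
red [281.6 271.2] [264 254  36  35 829] [0.4196 0.0322 0.088 ] hmax 0.091
yellow [170.8 244.4] [168 243   7   4  14] [0.4795 0.2951 0.088 ] hmax 0.09
blue [279.8 207.9] [263 192  34  33 623] [0.5689 0.0398 0.088 ] hmax 0.092
green [435.3 193.7] [408 177  48  34 968] [ 0.6059 -0.3306  0.095 ] hmax 0.096
pink [592.2 129.7] [585 125  14  11  50] [ 0.771  -0.7228  0.088 ] hmax 0.073
pink [533.6 132.4] [529 127  10  13  33] [ 0.7627 -0.5786  0.088 ] hmax 0.072
pink [552.7 131.6] [550 128   6   7  17] [ 0.765  -0.6256  0.088 ] hmax 0.065
pink [564.5 129.5] [561 128   7   5  13] [ 0.7708 -0.6548  0.088 ] hmax 0.0
[... 2818 characters left out ...]
4
brass [304.1 332.1] [301 330   7   5  14] [ 0.2839 -0.0229  0.1   ] hmax 0.003
brass [257.6 346.9] [254 341   8  11  33] [0.2505 0.0813 0.1   ] hmax 0.004
brass [ 73.5 350. ] [ 71 348   6   6  13] [0.2395 0.4953 0.1   ] hmax 0.002
brass [320.6 356.1] [318 354   6   6  14] [ 0.2322 -0.0606  0.1   ] hmax 0.003
brass [159.8 358.8] [157 356   6   6  13] [0.2226 0.2999 0.1   ] hmax 0.001
brass [361.3 376.8] [359 373   6   8  19] [ 0.1889 -0.1514  0.1   ] hmax 0.004
brass [417.6 380. ] [415 377   7   8  14] [ 0.1834 -0.2767  0.1   ] hmax 0.002
brass [204.5 396.5] [203 394   4   6  13] [0.1438 0.1955 0.1   ] hmax 0.004
brass [396.1 397.6] [393 395   8   5  16] [ 0.146  -0.2282  0.1   ] hmax 0.003
```

View pics/z1.png

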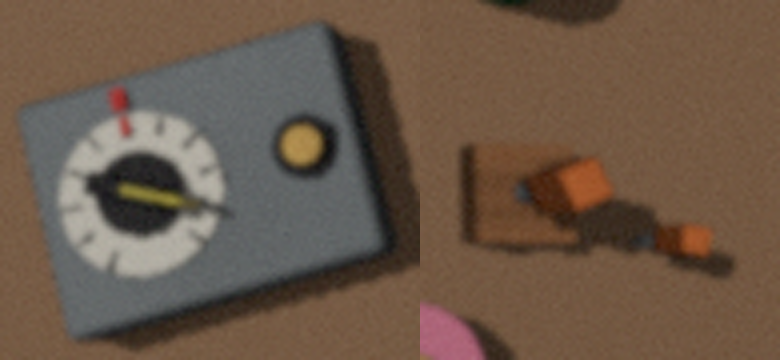

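Both crops are clear. The left one has the pointer aiming roughly -y, the red mark at top, and the stud at the right. In the right one the large probe (top height 0.178 m, so 165 mm long) stands in the wooden block, and the small one is about 85 mm away. The large one is my choice.

```bash
cat >> m.py <<'E'
def near(mask,uv,r=15):
    m=np.zeros_like(mask); cv2.circle(m,tuple(map(int,uv)),r,255,-1); b=blobs(mask&m,5)
    return max(b,key=lambda x:x[1][4])
BR=((14,100,120),(23,200,255))
def tri(uvt,uvs):
    A=[];B=[]
    for n,(u,v) in(("top",uvt),("side",uvs)):
        a=ray_plane(n,u,v,0.);b=ray_plane(n,u,v,.3);d=(b-a)/np.linalg.norm(b-a);P=np.eye(3)-np.outer(d,d);A.append(P);B.append(P@a)
    return np.linalg.solve(sum(A),sum(B))
E
python3 - <<'E'
from m import *
T=cv2.imread("pics/top0.png"); S=cv2.imread("pics/side0.png"); D=np.load("top0.npy");C=cloud("top",D)
kn=dict(red=(281.2,271.1,.1),yellow=(350.7,270.3,.1),blue=(279,206.9,.1),white=(364.8,196.2,.1),ref=(204.7,230.7,.062))
sd=cv2.cvtColor(S,cv2.COLOR_BGR2HSV); print("side brass",sd[242,354],sd[278,255])
R={}
for n,(u,v,z) in kn.items():
    p=ray_plane("top",u,v,z); R[n]=p
    m=cv2.inRange(sd,(15,120,120),(23,255,255)); q=proj("side",p)
    try: c=near(m,q,10)[0]; print(n,p.round(4),"side pred",np.round(q,1),"side blob",c.round(1),"side xy",ray_plane("side",*c,z-.002).round(4))
    except Exception as e: print(n,p.round(4),q,e)
H=cv2.cvtColor(T,cv2.COLOR_BGR2HSV)
# white dial
w=cv2.inRange(H,(0,0,100),(180,70,255)); m0=np.zeros_like(w); cv2.circle(m0,(166,243),26,255,-1)
cn=max(cv2.findContours(w&m0,0,2)[0],key=cv2.contourArea); e=cv2.fitEllipse(cn); hc=cv2.convexHull(cn); print("dial",e)
d=ray_plane("top",*cv2.fitEllipse(hc)[0],.052); print("dial c",d)
r=R["ref"]; yv=(d-r)[:2]; print("len",np.linalg.norm(yv),"meter y az",np.degrees(np.arctan2(yv[1],yv[0])))
u=yv/np.linalg.norm(yv); kc=r[:2]+.103*u; print("knob centre",kc)
c=near(cv2.inRange(H,(0,120,60),(8,255,255)),(160,222),12)[0]; p=ray_plane("top",*c,.051)[:2]-kc; print("redmark az",np.degrees(np.arctan2(p[1],p[0])))
b=near(cv2.inRange(H,(22,90,90),(35,255,255)),(168,244),16); m=b[2]
v_,u_=np.nonzero(m); P=np.array([ray_plane("top",a,bb,.087)[:2] for a,bb in zip(u_,v_)])
vx,vy,x0,y0=cv2.fitLine(P.astype(np.float32),cv2.DIST_L2,0,.01,.01).ravel(); print("pointer line az",np.degrees(np.arctan2(vy,vx)),"n",len(P),P.mean(0))
# orange
for nm,p in(("big",(452,255)),("small",(479,269))):
    b=near(cv2.inRange(H,(5,150,60),(14,255,255)),p,18); Q=C[b[2]]; print(nm,b[1],Q[:,2].max())
    top=Q[Q[:,2]>np.percentile(Q[:,2],95)-.006]; print(len(top),top.mean(0),np.ptp(top,0)); 
    mk=np.zeros_like(w); mk[b[2]&(C[...,2]>np.percentile(Q[:,2],95)-.012)]=255
    cc=max(cv2.findContours(mk,0,2)[0],key=cv2.contourArea); rc=cv2.minAreaRect(cc); print(rc, [ray_plane("top",*k,.175)[:2].round(4) for k in cv2.boxPoints(rc)],ray_plane("top",*rc[0],.175))
st=cv2.inRange(np.dstack([C[...,2]]).astype(np.float32),.038,.052);m0[:]=0;cv2.circle(m0,(436,260),28,255,-1)
b=near(st&m0,(436,260),28); Q=C[b[2]]; print("stand",b[1],Q.min(0),Q.max(0))
g=cv2.inRange(H,(50,100,20),(85,255,255)); gm=(g>0)&(C[...,2]>.085)&(np.arange(640)[None]>418); Q=C[gm]; print("mug rim",len(Q),Q.min(0),Q.max(0),(Q.min(0)+Q.max(0))/2)
E
```

```text
side brass [ 22 170 235] [ 22 173 242]
red [0.4196 0.0322 0.1   ] side pred [353.3 240. ] side blob [353.1 241.5] side xy [0.4181 0.0343 0.098 ]
yellow [ 0.4231 -0.1283  0.1   ] side pred [398.6 206.2] side blob [398.3 208. ] side xy [ 0.4209 -0.1246  0.098 ]
blue [0.5696 0.0409 0.1   ] side pred [302.6 208.9] side blob [302.3 210.6] side xy [0.5674 0.044  0.098 ]
white [ 0.5973 -0.1621  0.1   ] side pred [353.3 170.3] side blob [352.9 171.7] side xy [ 0.5954 -0.1587  0.098 ]
ref [0.5151 0.2233 0.062 ] side pred [253.6 275.2] side blob [254.2 276.1] side xy [0.5139 0.2228 0.06  ]
dial ((166.34353637695312, 243.12086486816406), (46.25615692138672, 49.282291412353516), 37.30453109741211)
dial c [0.4850251  0.31879732 0.052     ]
len 0.1001170718787626 meter y az 107.48162886877694
knob centre [0.48415907 0.3215471 ]
redmark az 16.86226247628075
pointer line az 78.052765 n 48 [0.4816296  0.30282919]
big [435 248  23  21 261] 1.1541402569158228
115 [ 0.45460057 -0.3346141   0.19184118] [0.0586162  0.29928138 0.98279649]
((450.8103332519531, 255.77589416503906), (11.327415466308594, 11.327415466308594), 68.19859313964844) [array([ 0.4619, -0.3232]), array([ 0.4712, -0.3462]), array([ 0.4487, -0.3544]), array([ 0.4395, -0.3315])] [ 0.45530874 -0.33882437  0.175     ]
small [469 266  14   9 105] 0.11610760434354254
54 [ 0.42738758 -0.4194765   0.11184216] [0.01586921 0.01723355 0.00792093]
((478.0, 269.5), (7.0, 8.0), 90.0) [array([ 0.434 , -0.3878]), array([ 0.4342, -0.405 ]), array([ 0.4193, -0.4042]), array([ 0.4191, -0.3871])] [ 0.42662458 -0.39602618  0.175     ]
stand [423 246  26  25 481] [ 0.42639029 -0.37173381  0.03802611] [ 0.48529574 -0.31002714  0.0511779 ]
mug rim 196 [ 0.40923244 -0.37879959  0.08514047] [ 0.64762218 -0.05313283  1.15414026] [ 0.52842731 -0.21596621  0.61964036]
```

Request:
move_arm:
  deltas:
    - [[40, 10, 40], 0]
    - [[70, 35, 60], 5]
    - [[100, 60, 80], 10]
    - [[130, 90, 90], 15]
    - [[155, 122, 100], 20]
  claw: 60
  grip_force: 40

```text
t: 0.52
tcp_pos: [0.3066, -0.4951, 0.2967]
tcp_rot: [[0.816, 0.579, 0.0], [0.579, -0.816, -0.001], [-0.0, 0.001, -1.0]]
ft_force: [1.0, 0.7, 0.1]
finger_gap: 0.06
grasp_force: 0.0
```

Request:
move_arm:
  deltas:
    - [[25, 33, 0], 5]
    - [[50, 66, 0], 10]
    - [[75, 99, 0], 15]
    - [[100, 132, 0], 20]
    - [[125, 165, 0], 25]

```text
t: 0.93
tcp_pos: [0.4309, -0.3293, 0.2958]
tcp_rot: [[0.495, 0.869, -0.0], [0.869, -0.495, -0.0], [-0.0, -0.0, -1.0]]
ft_force: [0.9, -0.6, 0.4]
finger_gap: 0.0598
grasp_force: 0.0
```

Request:
move_arm:
  deltas:
    - [[20, 36, 0], 5]
    - [[40, 72, 0], 10]
    - [[50, 110, 0], 15]
    - [[55, 150, 0], 18]
    - [[55, 190, 0], 18]

```text
t: 1.35
tcp_pos: [0.4856, -0.139, 0.2954]
tcp_rot: [[0.202, 0.979, -0.0], [0.979, -0.202, 0.001], [0.0, -0.0, -1.0]]
ft_force: [1.0, 0.6, 0.1]
finger_gap: 0.0604
grasp_force: 0.0
```

Request:
move_arm:
  deltas:
    - [[0, 40, 0], 0]
    - [[0, 80, 0], 0]
    - [[0, 120, 0], 0]
    - [[0, 160, 0], 0]
    - [[0, 200, 0], 0]

```text
t: 1.77
tcp_pos: [0.4847, 0.0606, 0.2958]
tcp_rot: [[0.206, 0.979, 0.0], [0.979, -0.206, -0.0], [-0.0, 0.0, -1.0]]
ft_force: [1.0, -0.8, 0.1]
finger_gap: 0.0597
grasp_force: 0.0
```

Request:
move_arm:
  deltas:
    - [[0, 40, 0], 0]
    - [[0, 80, 0], 0]
    - [[0, 120, 0], 0]
    - [[0, 160, 0], 0]
    - [[0, 200, 0], 0]

```text
t: 2.18
tcp_pos: [0.4848, 0.2606, 0.2956]
tcp_rot: [[0.206, 0.978, -0.0], [0.978, -0.206, -0.0], [-0.0, -0.0, -1.0]]
ft_force: [0.5, -1.5, 0.7]
finger_gap: 0.0598
grasp_force: 0.0
```

Request:
move_arm:
  deltas:
    - [[0, 30, -15], 0]
    - [[-1, 60, -40], 0]
    - [[-1, 60, -80], 0]
    - [[-1, 60, -80], 0]
    - [[-1, 60, -80], 0]

```text
t: 2.6
tcp_pos: [0.4835, 0.3183, 0.2149]
tcp_rot: [[0.205, 0.979, -0.003], [0.979, -0.205, -0.002], [-0.002, -0.002, -1.0]]
ft_force: [-0.3, 0.0, 1.4]
finger_gap: 0.0602
grasp_force: 0.0
```

```bash
cat >> h.py <<'E'
def wcam():
    s=env.get_state(); i,d=env.get_image("wrist"); m=env.camera_model("wrist"); M=np.array(m["mount"])
    T=np.eye(4);T[:3,:3]=s["tcp_rot"];T[:3,3]=s["tcp_pos"]; W=T@M
    return i,d,m,W,s
def wray(m,W,u,v,z):
    d=W[:3,:3]@np.array([(u-m["cx"])/m["fx"],(v-m["cy"])/m["fy"],1.]); c=W[:3,3]; return c+d*(z-c[2])/d[2]
def wproj(m,W,p):
    q=np.linalg.inv(W)@np.r_[p,1]; return m["fx"]*q[0]/q[2]+m["cx"],m["fy"]*q[1]/q[2]+m["cy"]
E
python3 - <<'E'
from m import *
i,d,m,W,s=wcam(); cv2.imwrite("pics/w1.png",i); np.savez("w1.npz",W=W,fx=m["fx"],cx=m["cx"],cy=m["cy"]); print(s["tcp_pos"],m["fx"],np.array(m["mount"]).round(3),wproj(m,W,[.4845,.3205,.087]))
E
```

```text
[0.48348382 0.31827863 0.21494186] 326.17147301511073 [[ 0.001 -0.956 -0.292  0.076]
 [ 1.     0.001  0.001  0.001]
 [-0.    -0.292  0.956 -0.174]
 [ 0.     0.     0.     1.   ]] (np.float64(316.40013520220526), np.float64(176.5461862980948))
```

View pics/w1.png

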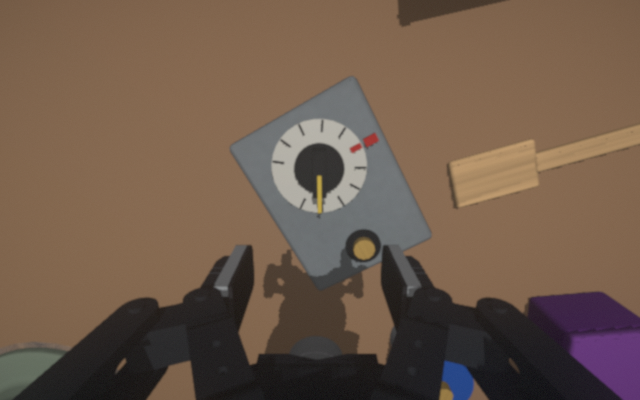

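The wrist view shows the dial centre near (320,166), the pointer running straight down from (319,177) to (319,214), the red mark at (365,144), and the stud at (364,248).

```bash
cat > dial.py <<'E'
from m import *
def dial(i,m,W):
    H=cv2.cvtColor(i,cv2.COLOR_BGR2HSV)
    w=cv2.inRange(H,(0,0,110),(180,70,255)); b=max(blobs(w,200),key=lambda b:b[1][4])
    mk=(b[2]*255).astype(np.uint8); hc=cv2.convexHull(max(cv2.findContours(mk,0,2)[0],key=cv2.contourArea)); e=cv2.fitEllipse(hc)
    c=wray(m,W,*e[0],.052); az=lambda v:np.degrees(np.arctan2(v[1],v[0]))
    near_=np.zeros_like(w); cv2.circle(near_,tuple(map(int,e[0])),int(max(e[1])*.72),255,-1)
    r=max(blobs(cv2.inRange(H,(0,120,60),(8,255,255))&near_,8),key=lambda b:b[1][4])
    red=wray(m,W,*r[0],.052)
    y=max(blobs(cv2.inRange(H,(20,120,90),(35,255,255))&near_,8),key=lambda b:b[1][4])
    # z of pointer unknown at ends; use line direction
    v,u=np.nonzero(y[2]); P=np.array([wray(m,W,a,b_,.085)[:2] for a,b_ in zip(u,v)],np.float32)
    vx,vy,x0,y0=cv2.fitLine(P,cv2.DIST_L2,0,.01,.01).ravel()
    out=dict(e=e,c=c[:2],redaz=az((red-c)[:2]),ptr=az((vx,vy)),ptrmean=P.mean(0))
    try:
        s=near(cv2.inRange(H,(14,100,100),(23,200,255)),wproj(m,W,[.515,.223,.062]),14); out["stud"]=p=wray(m,W,*s[0],.062)[:2]; out["yaz"]=az(c[:2]-p); out["len"]=np.linalg.norm(c[:2]-p)
    except Exception as x: out["stud"]=str(x)
    return out
E
python3 - <<'E'
from dial import *
i=cv2.imread("pics/w1.png"); z=np.load("w1.npz"); m={k:float(z[k]) for k in("fx","cx","cy")}; m["fy"]=m["fx"]
for k,v in dial(i,m,z["W"]).items(): print(k,v)
E
```

```text
e ((332.06915283203125, 180.83131408691406), (184.7123565673828, 207.05291748046875), 134.32408142089844)
c [0.4979809  0.30417812]
redaz 36.55941355820135
ptr 79.23126
ptrmean [0.48369288 0.3036634 ]
stud [0.51752388 0.22382113]
yaz 103.66908000231533
len 0.08269929566577959
```

```bash
sed -i 's/(0,0,110),(180,70,255)/(0,0,150),(180,50,255)/' dial.py
python3 - <<'E'
from dial import *
i=cv2.imread("pics/w1.png"); z=np.load("w1.npz"); m={k:float(z[k]) for k in("fx","cx","cy")}; m["fy"]=m["fx"]
H=cv2.cvtColor(i,cv2.COLOR_BGR2HSV); print(H[190,285],H[200,260])
for k,v in dial(i,m,z["W"]).items(): print(k,v)
E
```

```text
[ 22  16 178] [ 13  79 119]
e ((318.7648010253906, 165.09347534179688), (93.22013092041016, 94.89276123046875), 85.63933563232422)
c [0.48757532 0.32374816]
redaz 14.84285525603451
ptr 79.23126
ptrmean [0.48369288 0.3036634 ]
stud [0.51752388 0.22382113]
yaz 106.68370336758728
len 0.10431839208026537
```

Request:
move_arm:
  deltas:
    - [[2, 2, -35], 1]
    - [[2, 2, -75], 1]
    - [[2, 2, -110], 1]
    - [[2, 2, -130], 1]
    - [[2, 2, -140], 1]
  claw: 45

```text
t: 3.07
tcp_pos: [0.4869, 0.3198, 0.0754]
tcp_rot: [[0.191, 0.982, 0.0], [0.982, -0.191, -0.001], [-0.001, 0.0, -1.0]]
ft_force: [-0.2, -0.8, -0.1]
finger_gap: 0.0454
grasp_force: 0.0
```

Request:
move_arm:
  deltas:
    - [[0, 0, -6], 0]
    - [[0, 0, -11], 0]
    - [[0, 0, -11], 0]
    - [[0, 0, -11], 0]

```text
t: 3.4
tcp_pos: [0.487, 0.3212, 0.0662]
tcp_rot: [[0.189, 0.982, 0.002], [0.982, -0.189, 0.001], [0.001, 0.001, -1.0]]
ft_force: [0.1, -0.1, 0.2]
finger_gap: 0.045
grasp_force: 0.0
```

Request:
move_arm:
  deltas:
    - [[0, 0, -2], 0]
    - [[0, 0, -2], 0]
    - [[0, 0, -2], 0]
    - [[0, 0, -2], 0]
    - [[0, 0, -2], 0]
  claw: 0
  grip_force: 30

```text
t: 3.82
tcp_pos: [0.4863, 0.3209, 0.063]
tcp_rot: [[0.189, 0.982, 0.0], [0.982, -0.189, 0.0], [0.0, 0.0, -1.0]]
ft_force: [-0.7, -0.0, -0.4]
finger_gap: 0.0001
grasp_force: 0.0
```

Request:
move_arm:
  deltas:
    - [[0, 0, 0], 0]
    - [[0, 0, 0], 0]
    - [[0, 0, 0], 0]

```text
t: 4.07
tcp_pos: [0.4862, 0.3209, 0.0628]
tcp_rot: [[0.189, 0.982, 0.0], [0.982, -0.189, 0.0], [0.0, 0.0, -1.0]]
ft_force: [-0.1, -1.1, 0.2]
finger_gap: 0.0002
grasp_force: 0.0
```

```bash
python3 - <<'E'
from m import *
i,d=env.get_image("side"); j,_=env.get_image("top"); w=wcam()[0]
cv2.imwrite("pics/c1.png",np.vstack([np.hstack([cv2.resize(i[230:380,150:310],(400,375),interpolation=2),cv2.resize(j[190:290,110:235],(400,375),interpolation=2)]),np.hstack([w[200:400,100:500],w[0:200,100:500]])]))
E
```

```text
(no output)
```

View pics/c1.png

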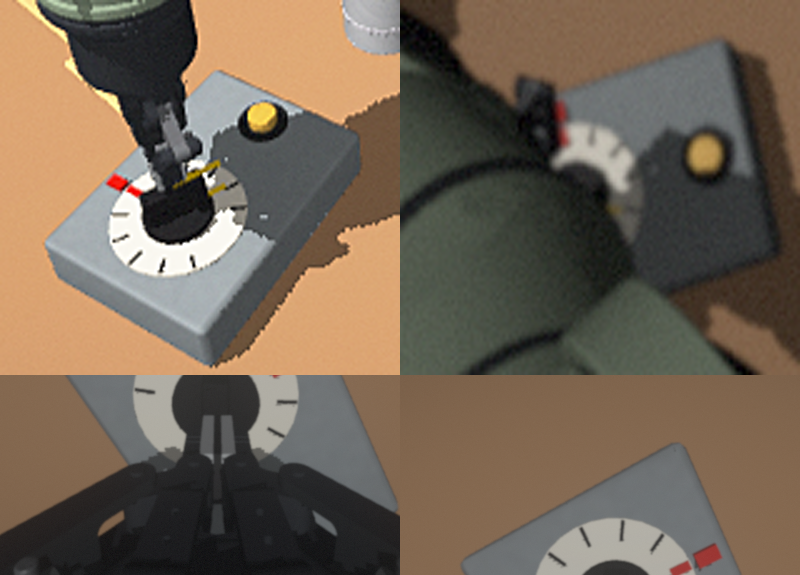

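```bash
python3 - <<'E'
from m import *
i,d=env.get_image("side"); C=cloud("side",d)
for n,p in(("tcp",[.486,.321,.063]),("ctr disc",[.4865,.322,.058]),("bar top",[.4865,.322,.087])):
    q=proj("side",p); print(n,np.round(q,1),"crop",(np.array(q)-[150,230])*2.5)
print(env.get_state()["finger_gap"],env.get_state()["grasp_force"])
cr=i[250:350,180:280].copy(); cv2.imwrite("pics/c2.png",cv2.resize(cr,(600,600),interpolation=cv2.INTER_CUBIC))
for v in range(285,330,4): print(v,[tuple((C[v,u]*1000).astype(int)) for u in range(206,246,5)])
E
```

```text
tcp [219.5 311.9] crop [173.86559411 204.68306746]
ctr disc [219.3 313.7] crop [173.35299118 209.19856496]
bar top [216.9 303.9] crop [167.19350533 184.72424337]
7.689085610018405e-05 0.0
285 [(np.int64(472), np.int64(337), np.int64(163)), (np.int64(472), np.int64(329), np.int64(157)), (np.int64(441), np.int64(333), np.int64(187)), (np.int64(434), np.int64(328), np.int64(189)), (np.int64(432), np.int64(321), np.int64(186)), (np.int64(535), np.int64(265), np.int64(49)), (np.int64(527), np.int64(258), np.int64(50)), (np.int64(519), np.int64(251), np.int64(51))]
289 [(np.int64(560), np.int64(306), np.int64(49)), (np.int64(472), np.int64(330), np.int64(148)), (np.int64(434), np.int64(337), np.int64(187)), (np.int64(429), np.int64(332), np.int64(188)), (np.int64(426), np.int64(325), np.int64(185)), (np.int64(525), np.int64(271), np.int64(50)), (np.int64(517), np.int64(265), np.int64(52)), (np.int64(510), np.int64(258), np.int64(52))]
293 [(np.int64(552), np.int64(312), np.int64(49)), (np.int64(460), np.int64(337), np.int64(155)), (np.int64(428), np.int64(341), np.int64(187)), (np.int64(42
[... 2882 characters left out ...]
53)), (np.int64(477), np.int64(345), np.int64(55)), (np.int64(469), np.int64(339), np.int64(58)), (np.int64(462), np.int64(333), np.int64(59)), (np.int64(459), np.int64(325), np.int64(55)), (np.int64(455), np.int64(318), np.int64(51)), (np.int64(449), np.int64(311), np.int64(51)), (np.int64(442), np.int64(305), np.int64(51))]
329 [(np.int64(477), np.int64(355), np.int64(54)), (np.int64(474), np.int64(348), np.int64(50)), (np.int64(466), np.int64(342), np.int64(52)), (np.int64(459), np.int64(336), np.int64(53)), (np.int64(453), np.int64(330), np.int64(53)), (np.int64(447), np.int64(323), np.int64(53)), (np.int64(441), np.int64(316), np.int64(52)), (np.int64(435), np.int64(310), np.int64(51))]
```

View pics/c2.png

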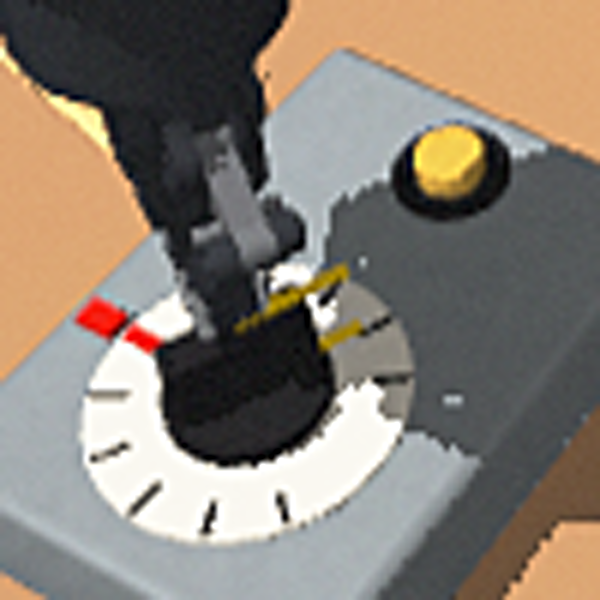

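The closed fingers show no bar between them (gap 0, force 0), and in the side view the fingertips seem to end near the bar's top. I'll open them and measure how low the tips really reach.

Request:
move_arm:
  deltas:
    - [[0, 0, 0], 0]
    - [[0, 0, 0], 0]
    - [[0, 0, 0], 0]
    - [[0, 0, 0], 0]
    - [[0, 0, 0], 0]
  claw: 50

```text
t: 4.68
tcp_pos: [0.4862, 0.3209, 0.0628]
tcp_rot: [[0.189, 0.982, -0.0], [0.982, -0.189, 0.0], [0.0, -0.0, -1.0]]
ft_force: [-0.1, -0.2, -0.6]
finger_gap: 0.0497
grasp_force: 0.0
```

```bash
python3 - <<'E'
from m import *
i,d=env.get_image("side"); w=wcam(); s=w[4]; print(s["tcp_pos"],s["finger_gap"])
cv2.imwrite("pics/c3.png",np.hstack([cv2.resize(i[240:340,180:280],(400,400),interpolation=cv2.INTER_CUBIC),w[0][0:400,120:520]]))
E
```

```text
[0.48620527 0.32087014 0.06280998] 0.049824359278098536
```

View pics/c3.png

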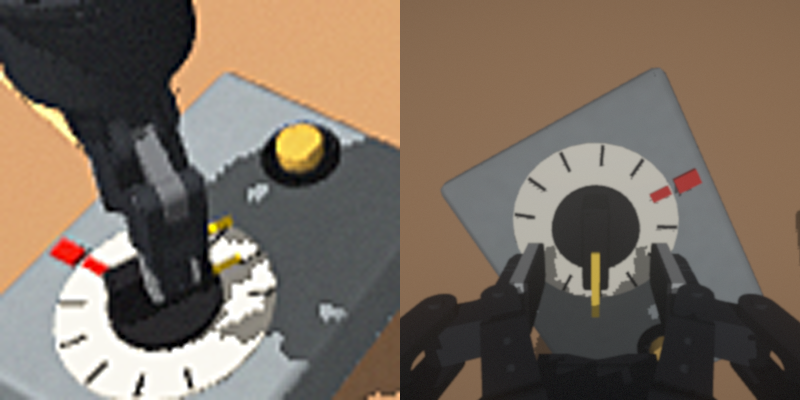

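```bash
python3 - <<'E'
from m import *
i,d=env.get_image("side"); C=cloud("side",d)
for v in range(296,330,3): print(v,[tuple((C[v,u]*1000).astype(int).tolist()) for u in range(212,232,3)])
E
```

```text
296 [(456, 338, 150), (433, 342, 175), (423, 341, 184), (423, 337, 181), (424, 332, 175), (423, 328, 172), (422, 323, 169)]
299 [(457, 339, 143), (438, 341, 163), (425, 342, 176), (425, 337, 172), (426, 332, 166), (432, 325, 154), (425, 323, 158)]
302 [(520, 316, 55), (450, 338, 141), (427, 342, 166), (435, 334, 151), (432, 331, 152), (430, 326, 149), (428, 322, 147)]
305 [(489, 329, 87), (458, 336, 124), (429, 343, 158), (432, 337, 149), (430, 333, 148), (446, 321, 120), (474, 303, 78)]
308 [(483, 333, 88), (481, 329, 87), (433, 342, 145), (448, 331, 120), (448, 326, 115), (447, 322, 113), (475, 304, 69)]
311 [(481, 335, 83), (479, 331, 81), (456, 334, 107), (448, 332, 114), (448, 327, 109), (449, 322, 103), (474, 305, 62)]
314 [(480, 337, 77), (480, 332, 73), (457, 335, 99), (450, 333, 103), (475, 318, 64), (474, 313, 60), (471, 308, 59)]
317 [(480, 338, 70), (479, 333, 66), (480, 328, 60), (476, 324, 60), (473, 320, 59), (468, 316, 61), (467, 311, 57)]
320 [(482, 339, 60), (479, 335, 59), (475, 331, 59), (469, 328, 62), (468, 323, 59), (463, 320, 60), (460, 316, 59)]
323 [(477, 342, 59), (473, 338, 59), (469, 335, 60), (465, 331, 60), (462, 327, 59), (459, 323, 58), (458, 317, 54)]
326 [(476, 344, 53), (469, 341, 57), (465, 338, 58), (462, 334, 57), (461, 329, 53), (457, 325, 53), (454, 321, 52)]
329 [(470, 348, 54), (468, 343, 51), (463, 340, 53), (461, 335, 50), (455, 332, 54), (453, 328, 51), (449, 324, 51)]
```

The open fingertips end near z≈0.097 while the TCP reads 0.063, so the real tips sit about 25 mm behind the stated TCP. I'll go 15 mm lower and close again, watching the force.

Request:
move_arm:
  deltas:
    - [[0, 0, -4], 0]
    - [[0, 0, -8], 0]
    - [[0, 0, -12], 0]
    - [[0, 0, -15], 0]
    - [[0, 0, -15], 0]

```text
t: 5.25
tcp_pos: [0.4858, 0.3206, 0.0469]
tcp_rot: [[0.189, 0.982, -0.001], [0.982, -0.189, -0.001], [-0.001, -0.001, -1.0]]
ft_force: [-0.3, -0.3, 0.1]
finger_gap: 0.0499
grasp_force: 0.0
```

Request:
move_arm:
  deltas:
    - [[0, 0, 0], 0]
    - [[0, 0, 0], 0]
    - [[0, 0, 0], 0]
    - [[0, 0, 0], 0]
    - [[0, 0, 0], 0]
  claw: 0

```text
t: 5.67
tcp_pos: [0.4855, 0.3211, 0.0481]
tcp_rot: [[0.188, 0.982, -0.001], [0.982, -0.188, -0.0], [-0.0, -0.001, -1.0]]
ft_force: [-6.5, -0.0, 6.2]
finger_gap: 0.0128
grasp_force: 30.4
```

The bar is gripped now (gap 12.8 mm, 30 N). Next I turn it +117° in steps.

Request:
move_arm:
  deltas:
    - [[0, 0, 0], 6]
    - [[0, 0, 0], 12]
    - [[0, 0, 0], 18]
    - [[0, 0, 0], 24]
    - [[0, 0, 0], 30]

```text
t: 6.08
tcp_pos: [0.4854, 0.3212, 0.0481]
tcp_rot: [[-0.333, 0.943, -0.001], [0.943, 0.333, 0.0], [0.0, -0.001, -1.0]]
ft_force: [-7.5, -0.6, 5.5]
finger_gap: 0.0131
grasp_force: 30.3
```

Request:
move_arm:
  deltas:
    - [[0, 0, 0], 6]
    - [[0, 0, 0], 12]
    - [[0, 0, 0], 18]
    - [[0, 0, 0], 24]
    - [[0, 0, 0], 30]

```text
t: 6.5
tcp_pos: [0.4853, 0.3212, 0.0481]
tcp_rot: [[-0.76, 0.65, -0.001], [0.65, 0.76, 0.0], [0.001, -0.001, -1.0]]
ft_force: [-7.0, -0.8, 5.6]
finger_gap: 0.0131
grasp_force: 30.4
```

Request:
move_arm:
  deltas:
    - [[0, 0, 0], 6]
    - [[0, 0, 0], 12]
    - [[0, 0, 0], 18]
    - [[0, 0, 0], 24]
    - [[0, 0, 0], 30]

```text
t: 6.92
tcp_pos: [0.4853, 0.3212, 0.0482]
tcp_rot: [[-0.983, 0.183, -0.001], [0.183, 0.983, 0.0], [0.001, -0.0, -1.0]]
ft_force: [-8.5, -1.1, 6.2]
finger_gap: 0.013
grasp_force: 30.4
```

Request:
move_arm:
  deltas:
    - [[0, 0, 0], 6]
    - [[0, 0, 0], 12]
    - [[0, 0, 0], 18]
    - [[0, 0, 0], 24]
    - [[0, 0, 0], 27]

```text
t: 7.33
tcp_pos: [0.4852, 0.3211, 0.0481]
tcp_rot: [[-0.959, -0.284, -0.001], [-0.284, 0.959, 0.0], [0.001, 0.0, -1.0]]
ft_force: [-7.4, -1.5, 8.5]
finger_gap: 0.013
grasp_force: 30.7
```

Request:
move_arm:
  deltas:
    - [[0, 0, 0], 0]
    - [[0, 0, 0], 0]
    - [[0, 0, 0], 0]

```text
t: 7.58
tcp_pos: [0.4852, 0.321, 0.0481]
tcp_rot: [[-0.961, -0.278, -0.001], [-0.278, 0.961, -0.0], [0.001, 0.0, -1.0]]
ft_force: [-8.6, -1.5, 8.0]
finger_gap: 0.013
grasp_force: 30.6
```

Request:
move_arm:
  deltas:
    - [[0, 0, 0], 0]
    - [[0, 0, 0], 0]
    - [[0, 0, 0], 0]
    - [[0, 0, 0], 0]
    - [[0, 0, 0], 0]
  claw: 50

```text
t: 8.0
tcp_pos: [0.4863, 0.3208, 0.0478]
tcp_rot: [[-0.961, -0.277, 0.0], [-0.277, 0.961, -0.0], [-0.0, -0.0, -1.0]]
ft_force: [0.3, -0.5, -0.9]
finger_gap: 0.0498
grasp_force: 0.0
```

Request:
move_arm:
  deltas:
    - [[0, 0, 30], 0]
    - [[0, 0, 70], 0]
    - [[0, 0, 110], 0]
    - [[0, 0, 150], 0]
    - [[0, 0, 170], 0]

```text
t: 8.42
tcp_pos: [0.4866, 0.322, 0.2223]
tcp_rot: [[-0.961, -0.278, 0.003], [-0.278, 0.961, 0.002], [-0.004, 0.001, -1.0]]
ft_force: [-0.4, 1.4, -0.4]
finger_gap: 0.0501
grasp_force: 0.0
```

Request:
move_arm:
  deltas:
    - [[0, 0, 0], 0]
    - [[0, 0, 0], 0]
    - [[0, 0, 0], 0]
    - [[0, 0, 0], 0]

```text
t: 8.75
tcp_pos: [0.4859, 0.3205, 0.2167]
tcp_rot: [[-0.961, -0.278, -0.001], [-0.278, 0.961, -0.001], [0.001, -0.0, -1.0]]
ft_force: [0.5, 0.1, -0.7]
finger_gap: 0.0499
grasp_force: 0.0
```

```bash
python3 - <<'E'
from dial import *
i,d,m,W,s=wcam(); cv2.imwrite("pics/w2.png",i); print(s["tcp_pos"],s["joint_velocities"])
for k,v in dial(i,m,W).items(): print(k,v)
E
```

```text
[0.48590406 0.32048668 0.21668666] [-0.00331515  0.00284377 -0.00301176 -0.00158279 -0.00246414  0.00213465
  0.00269387]
e ((318.6459655761719, 167.77987670898438), (92.86390686035156, 93.41191864013672), 95.46731567382812)
c [0.4846113  0.32215754]
redaz 16.048600241045055
ptr 16.140759
ptrmean [0.5031423  0.32672113]
stud [0.5167679  0.22352924]
yaz 108.05795307735141
len 0.10373808063585765
```

View pics/w2.png

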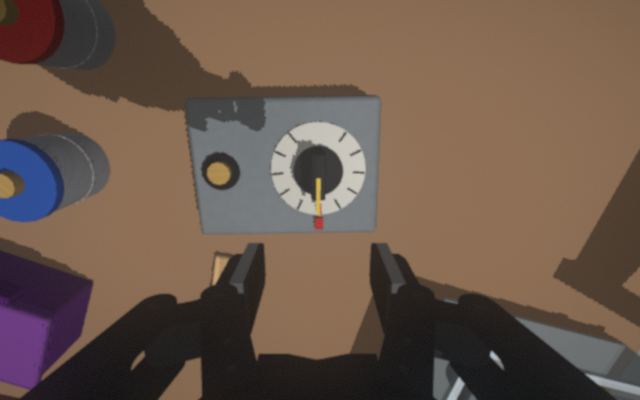

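The pointer (319,178–216) lines up with the red mark (319,223), 16.1° against 16.0°, so the dial is zeroed. Next is the probe.

Request:
move_arm:
  deltas:
    - [[0, -20, 30], -5]
    - [[0, -45, 60], -10]
    - [[0, -80, 80], -15]
    - [[0, -120, 85], -20]
    - [[0, -160, 85], -25]
  claw: 60

```text
t: 9.22
tcp_pos: [0.4861, 0.16, 0.3035]
tcp_rot: [[-0.987, 0.158, 0.001], [0.158, 0.987, 0.001], [-0.001, 0.001, -1.0]]
ft_force: [1.3, -0.6, -0.1]
finger_gap: 0.0603
grasp_force: 0.0
```

Request:
move_arm:
  deltas:
    - [[0, -40, 0], -5]
    - [[0, -80, 0], -10]
    - [[0, -120, 0], -15]
    - [[0, -160, 0], -20]
    - [[0, -200, 0], -25]

```text
t: 9.63
tcp_pos: [0.4855, -0.0413, 0.3023]
tcp_rot: [[-0.828, 0.561, -0.001], [0.561, 0.828, -0.0], [0.001, -0.0, -1.0]]
ft_force: [1.2, 0.3, 0.3]
finger_gap: 0.0599
grasp_force: 0.0
```

Request:
move_arm:
  deltas:
    - [[-5, -40, 0], -5]
    - [[-10, -80, 0], -10]
    - [[-15, -120, 0], -15]
    - [[-20, -160, 0], -20]
    - [[-25, -200, 0], -25]

```text
t: 10.05
tcp_pos: [0.4602, -0.2412, 0.3023]
tcp_rot: [[-0.513, 0.858, -0.001], [0.858, 0.513, 0.0], [0.001, -0.001, -1.0]]
ft_force: [1.3, -0.4, -0.3]
finger_gap: 0.0596
grasp_force: 0.0
```

Request:
move_arm:
  deltas:
    - [[-3, -40, 0], -5]
    - [[-6, -75, 0], -9]
    - [[-6, -100, 0], -9]
    - [[-6, -100, 0], -9]
    - [[-6, -100, 0], -9]

```text
t: 10.47
tcp_pos: [0.4547, -0.34, 0.3016]
tcp_rot: [[-0.375, 0.927, -0.001], [0.927, 0.375, 0.002], [0.002, -0.0, -1.0]]
ft_force: [-0.3, 0.3, -0.7]
finger_gap: 0.0604
grasp_force: 0.0
```

```bash
python3 - <<'E'
from m import *
i,d,m,W,s=wcam(); cv2.imwrite("pics/w3.png",i); np.savez("w3.npz",d=d,W=W); print(s["t"],s["tcp_pos"],s["tcp_rot"][:2,0])
V,U=np.mgrid[:400,:640]; Pc=np.dstack([(U-m["cx"])/m["fx"]*d,(V-m["cy"])/m["fy"]*d,d]); C=Pc@W[:3,:3].T+W[:3,3]
H=cv2.cvtColor(i,cv2.COLOR_BGR2HSV); o=cv2.inRange(H,(4,140,60),(15,255,255))
for b in blobs(o,60):
    mm=b[2]&(d>0); zt=np.percentile(C[mm][:,2],97); t=mm&(C[...,2]>zt-.012)
    mk=(t*255).astype(np.uint8); rc=cv2.minAreaRect(max(cv2.findContours(mk,0,2)[0],key=cv2.contourArea))
    bp=np.array([wray(m,W,*k,zt)[:2] for k in cv2.boxPoints(rc)]); e=bp[1]-bp[0]
    print(b[1],"ztop",zt.round(4),"c",bp.mean(0).round(4),"side",[np.linalg.norm(bp[k]-bp[k-1]).round(4) for k in(0,1)],"az",np.degrees(np.arctan2(e[1],e[0]))%90, rc)
E
```

```text
10.4667 [ 0.45467225 -0.34001956  0.30156279] [-0.37481107  0.92709921]
[306 155  27  37 897] ztop 0.1772 c [ 0.4579 -0.3384] side [np.float64(0.0232), np.float64(0.0223)] az 22.061761275196105 ((319.0, 179.0), (24.0, 24.0), 90.0)
[263 200  21  27 340] ztop 0.1144 c [ 0.4305 -0.4172] side [np.float64(0.0159), np.float64(0.0192)] az 80.70413134953696 ((272.0441589355469, 217.9264678955078), (13.3768892288208, 15.263374328613281), 30.963754653930664)
```

View pics/w3.png

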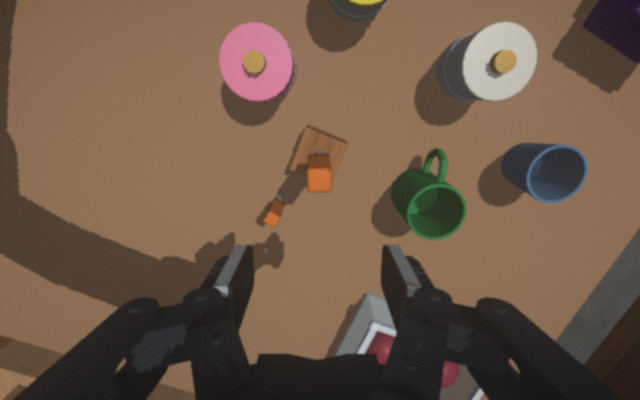

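The wrist view has the chosen orange handle squarely aligned at (319,179), 23 mm wide with its top at 0.177 m. The smaller probe is at (273,216) and the mug mouth at (435,210). Descending to grasp.

Request:
move_arm:
  deltas:
    - [[2, 1, -35], 0]
    - [[2, 1, -75], 0]
    - [[2, 1, -115], 0]
    - [[2, 1, -145], 0]
    - [[2, 1, -165], 0]

```text
t: 10.93
tcp_pos: [0.4563, -0.3361, 0.1348]
tcp_rot: [[-0.379, 0.926, -0.002], [0.926, 0.379, 0.002], [0.003, -0.001, -1.0]]
ft_force: [-0.2, -1.0, 0.4]
finger_gap: 0.0597
grasp_force: 0.0
```

Request:
move_arm:
  deltas:
    - [[0, 0, -8], 0]
    - [[0, 0, -16], 0]
    - [[0, 0, -22], 0]
    - [[0, 0, -25], 0]
    - [[0, 0, -25], 0]

```text
t: 11.35
tcp_pos: [0.4574, -0.3381, 0.1131]
tcp_rot: [[-0.377, 0.926, 0.0], [0.926, 0.377, -0.0], [-0.0, 0.0, -1.0]]
ft_force: [0.3, -0.3, -0.4]
finger_gap: 0.0599
grasp_force: 0.0
```

Request:
move_arm:
  deltas:
    - [[0, 0, 0], 0]
    - [[0, 0, 0], 0]
    - [[0, 0, 0], 0]
    - [[0, 0, 0], 0]
    - [[0, 0, 0], 0]
  claw: 0
  grip_force: 60

```text
t: 11.77
tcp_pos: [0.4573, -0.3384, 0.1134]
tcp_rot: [[-0.376, 0.927, 0.0], [0.927, 0.376, -0.001], [-0.001, -0.0, -1.0]]
ft_force: [-1.7, -0.7, 5.7]
finger_gap: 0.0228
grasp_force: 58.6
```

Request:
move_arm:
  deltas:
    - [[0, 0, 0], 0]
    - [[0, 0, 0], 0]
    - [[0, 0, 0], 0]

```text
t: 12.02
tcp_pos: [0.4573, -0.3384, 0.1134]
tcp_rot: [[-0.376, 0.927, 0.0], [0.927, 0.376, -0.001], [-0.001, -0.0, -1.0]]
ft_force: [-2.0, -0.3, 6.6]
finger_gap: 0.023
grasp_force: 58.6
```

Request:
move_arm:
  deltas:
    - [[0, 0, 15], 0]
    - [[0, 0, 35], 0]
    - [[0, 0, 60], 0]
    - [[0, 0, 95], 0]
    - [[0, 0, 130], 0]

```text
t: 12.43
tcp_pos: [0.4568, -0.3377, 0.2441]
tcp_rot: [[-0.377, 0.926, -0.001], [0.926, 0.377, 0.001], [0.001, -0.0, -1.0]]
ft_force: [0.3, -1.1, -0.3]
finger_gap: 0.0234
grasp_force: 58.8
```

Request:
move_arm:
  deltas:
    - [[0, 20, 30], 0]
    - [[0, 50, 40], 0]
    - [[0, 80, 40], 0]
    - [[0, 80, 40], 0]
    - [[0, 80, 40], 0]

```text
t: 12.85
tcp_pos: [0.4574, -0.257, 0.2836]
tcp_rot: [[-0.378, 0.926, 0.001], [0.926, 0.378, -0.001], [-0.001, 0.0, -1.0]]
ft_force: [-0.4, -1.0, -0.2]
finger_gap: 0.0231
grasp_force: 58.9
```

```bash
python3 - <<'E'
from m import *
s=env.get_state(); print(s["tcp_pos"],s["tcp_rot"][:,2])
i,d=env.get_image("side"); t=s["tcp_pos"]+np.array([0,0,-.1034]); q=proj("side",t); print("pred tip px",q, "tcp px",proj("side",s["tcp_pos"]))
j,_=env.get_image("top"); print("top pred tip",proj("top",t))
w=env.get_image("wrist")[0]
x,y=int(q[0]),int(q[1]); cv2.imwrite("pics/s4.png",np.hstack([cv2.resize(i[y-80:y+20,x-50:x+50],(400,400),interpolation=cv2.INTER_CUBIC),w[:,120:520]])); cv2.imwrite("pics/side4.png",i)
E
```

```text
[ 0.45737606 -0.25695155  0.28356554] [ 5.79913829e-04 -1.30537397e-03 -9.99998980e-01]
pred tip px (np.float64(423.67210248943576), np.float64(151.47404555454122)) tcp px (np.float64(431.30639127735986), np.float64(112.34895664562676))
top pred tip (np.float64(413.28590081482287), np.float64(254.309081625349))
```

View pics/s4.png

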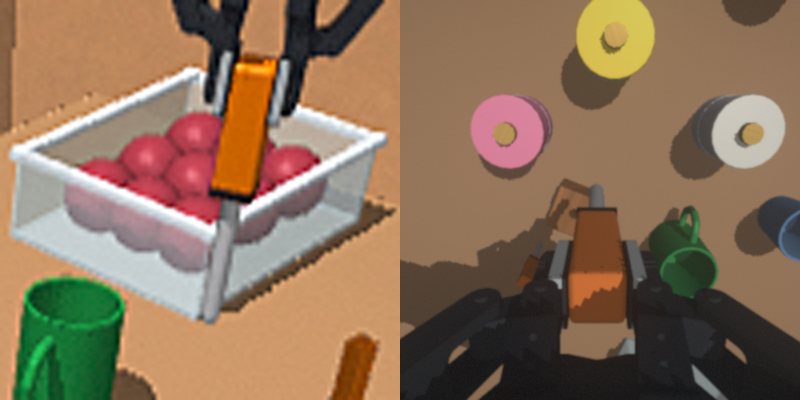

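The probe hangs straight. Its tip is seen at about (425,150) in the side view against a predicted (424,151), so the tip sits under the TCP, 103 mm below it. Now to the reference stud.

Request:
move_arm:
  deltas:
    - [[5, 40, 0], 0]
    - [[10, 80, 0], 0]
    - [[15, 120, 0], 0]
    - [[20, 160, 0], 0]
    - [[25, 200, 0], 0]

```text
t: 13.42
tcp_pos: [0.4822, -0.0571, 0.2827]
tcp_rot: [[-0.375, 0.927, -0.0], [0.927, 0.375, 0.0], [0.0, -0.0, -1.0]]
ft_force: [1.2, 0.0, -0.1]
finger_gap: 0.0234
grasp_force: 58.8
```

Request:
move_arm:
  deltas:
    - [[5, 40, 0], 0]
    - [[10, 80, 0], 0]
    - [[15, 120, 0], 0]
    - [[20, 160, 0], 0]
    - [[25, 200, 0], 0]

```text
t: 13.83
tcp_pos: [0.5076, 0.143, 0.2825]
tcp_rot: [[-0.375, 0.927, -0.0], [0.927, 0.375, -0.0], [0.0, -0.0, -1.0]]
ft_force: [0.8, -0.8, -0.2]
finger_gap: 0.0232
grasp_force: 58.8
```

Request:
move_arm:
  deltas:
    - [[4, 40, -10], 0]
    - [[8, 70, -40], 0]
    - [[8, 80, -75], 0]
    - [[8, 80, -100], 0]
    - [[8, 80, -105], 0]

```text
t: 14.25
tcp_pos: [0.5137, 0.2212, 0.1735]
tcp_rot: [[-0.377, 0.926, -0.006], [0.926, 0.377, -0.002], [0.001, -0.006, -1.0]]
ft_force: [0.2, -0.1, -1.6]
finger_gap: 0.0229
grasp_force: 59.0
```

Request:
move_arm:
  deltas:
    - [[0, 0, 0], 0]
    - [[0, 0, 0], 0]

```text
t: 14.42
tcp_pos: [0.5159, 0.2215, 0.1788]
tcp_rot: [[-0.375, 0.927, 0.0], [0.927, 0.375, 0.0], [0.0, 0.001, -1.0]]
ft_force: [1.0, -0.5, -0.9]
finger_gap: 0.0235
grasp_force: 59.0
```

```bash
python3 - <<'E'
from m import *
i,d,m,W,s=wcam(); t=s["tcp_pos"]+np.array([0,0,-.1034]); print(s["tcp_pos"]); print("pred tip",wproj(m,W,t),"pred stud",wproj(m,W,[.5155,.2233,.062]))
H=cv2.cvtColor(i,cv2.COLOR_BGR2HSV)
for b in blobs(cv2.inRange(H,(14,100,100),(23,220,255)),30):
    if b[1][4]<3000: print("brass",b[0],b[1],wray(m,W,*b[0],.062))
k,_=env.get_image("side"); q=proj("side",t); x,y=map(int,q); print(q)
cv2.imwrite("pics/s5.png",np.hstack([w:=i[100:350,170:470],cv2.resize(k[y-40:y+40,x-48:x+48],(300,250),interpolation=cv2.INTER_CUBIC)]))
E
```

```text
[0.51593383 0.22145315 0.1788001 ]
pred tip (np.float64(314.93580018700754), np.float64(185.05208138499663)) pred stud (np.float64(315.3242238960391), np.float64(179.2785136134513))
brass [222.60526316   5.92105263] [216   3  15   7  38] [0.39469076 0.32659552 0.062     ]
brass [462.83783784  45.59459459] [457  41  12  10  37] [0.5850687  0.37286105 0.062     ]
brass [317.19450801 177.46224256] [304 167  27  24 437] [0.51644588 0.2255317  0.062     ]
brass [426.62162162 223.        ] [421 218  14  12  37] [0.6302729  0.22338576 0.062     ]
brass [290.22580645 233.48387097] [287 227   7  12  31] [0.51322808 0.16422663 0.062     ]
brass [363.11363636 233.02272727] [356 227  14  12  44] [0.57827225 0.1911074  0.062     ]
brass [384.04166667 233.20833333] [377 226  14  13  48] [0.59708749 0.1985231  0.062     ]
brass [205.9789916  386.46218487] [191 373  30  27 238] [ 0.49121079 -0.04750974  0.062     ]
(np.float64(253.42143201793635), np.float64(270.02420926680304))
```

View pics/s5.png

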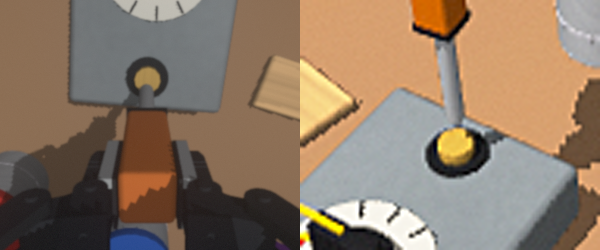

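The wrist crop has the tip hovering over the stud (148,90), and the side crop agrees. I'll shift 2 mm in +y and press.

Request:
move_arm:
  deltas:
    - [[0, 2, -5], 0]
    - [[0, 2, -10], 0]
    - [[0, 2, -14], 0]
    - [[0, 2, -17], 0]
    - [[0, 2, -18], 0]

```text
t: 14.93
tcp_pos: [0.5153, 0.2238, 0.1595]
tcp_rot: [[-0.376, 0.926, 0.0], [0.926, 0.376, -0.0], [-0.0, 0.0, -1.0]]
ft_force: [0.8, 0.5, 5.8]
finger_gap: 0.0233
grasp_force: 59.9
```

Request:
move_arm:
  deltas:
    - [[0, 0, 0], 0]
    - [[0, 0, 0], 0]
    - [[0, 0, 0], 0]

```text
t: 15.18
tcp_pos: [0.5153, 0.2239, 0.16]
tcp_rot: [[-0.376, 0.926, 0.0], [0.926, 0.376, 0.0], [-0.0, 0.0, -1.0]]
ft_force: [0.4, 0.0, 2.1]
finger_gap: 0.0228
grasp_force: 59.4
```

Request:
move_arm:
  deltas:
    - [[0, 0, -1], 0]
    - [[0, 0, -1], 0]
    - [[0, 0, -1], 0]
    - [[0, 0, -1], 0]
    - [[0, 0, -1], 0]

```text
t: 15.6
tcp_pos: [0.5154, 0.224, 0.1593]
tcp_rot: [[-0.376, 0.926, 0.001], [0.926, 0.376, 0.0], [-0.0, 0.001, -1.0]]
ft_force: [-0.2, -1.8, 9.0]
finger_gap: 0.023
grasp_force: 60.4
```

Request:
move_arm:
  deltas:
    - [[0, 0, 0], 0]
    - [[0, 0, 0], 0]
    - [[0, 0, 0], 0]
    - [[0, 0, 0], 0]
    - [[0, 0, 0], 0]

```text
t: 16.02
tcp_pos: [0.5155, 0.2241, 0.1593]
tcp_rot: [[-0.376, 0.926, 0.001], [0.926, 0.376, 0.0], [-0.0, 0.001, -1.0]]
ft_force: [-0.8, -0.8, 8.8]
finger_gap: 0.023
grasp_force: 60.4
```

Request:
move_arm:
  deltas:
    - [[0, 0, 0], 0]
    - [[0, 0, 0], 0]
    - [[0, 0, 0], 0]
    - [[0, 0, 0], 0]
    - [[0, 0, 0], 0]

```text
t: 16.43
tcp_pos: [0.5154, 0.2241, 0.1593]
tcp_rot: [[-0.376, 0.926, 0.001], [0.926, 0.376, 0.0], [-0.0, 0.001, -1.0]]
ft_force: [-0.1, -0.5, 9.2]
finger_gap: 0.0234
grasp_force: 60.4
```

Request:
move_arm:
  deltas:
    - [[0, 0, 0], 0]
    - [[0, 0, 0], 0]
    - [[0, 0, 0], 0]
    - [[0, 0, 0], 0]
    - [[0, 0, 0], 0]

```text
t: 16.85
tcp_pos: [0.5154, 0.2241, 0.1593]
tcp_rot: [[-0.376, 0.926, 0.001], [0.926, 0.376, 0.0], [-0.0, 0.001, -1.0]]
ft_force: [0.0, -1.6, 9.5]
finger_gap: 0.0231
grasp_force: 60.4
```

```bash
python3 - <<'E'
from m import *
i,_=env.get_image("side"); np.save("sd.npy",i); s=env.get_state(); q=proj("side",[.5155,.2233,.056]); x,y=map(int,q); H=cv2.cvtColor(i,cv2.COLOR_BGR2HSV)
for b in blobs(cv2.inRange(H,(15,120,120),(23,255,255)),20):
    if b[1][4]<400: print("side brass",b[0].round(1),b[1])
E
```

```text
side brass [542.6 144.1] [534 136  16  22 135]
side brass [469.5 149. ] [466 145   8  10  22]
side brass [285.5 163.8] [261 153  40  29  97]
side brass [463.2 157.1] [461 154   6   8  21]
side brass [460.  165.9] [457 161   6   9  21]
side brass [519.1 167.7] [510 162  19  11  42]
side brass [352.9 171.7] [349 169   9   7  50]
side brass [537.1 174.8] [530 171  16   9  36]
side brass [552.2 181.2] [548 178  10   8  21]
side brass [464.4 192.3] [456 189  17  10  24]
side brass [457.3 198.7] [453 195   9   8  43]
side brass [398.8 208.2] [394 203  10  11  73]
side brass [473.1 210.2] [471 202   6  14  26]
side brass [302.5 210.9] [298 207  10   9  74]
side brass [202.8 216.2] [199 212   8  11  20]
side brass [244.5 231.5] [238 216  14  33 184]
side brass [168.3 240.2] [157 230  24  21  33]
side brass [353.5 241.9] [349 237  10  11  90]
side brass [113.7 257.1] [110 254   9   9  23]
side brass [210.8 269.2] [198 260  24  19  60]
side brass [253.9 278.6] [249 274  12   9  58]
side brass [340.2 296.8] [337 291   7  13  20]
side brass [272. 346.] [268 342   8   9  23]
side brass [431.7 351.5] [429 348   7   9  23]
side brass [368.7 357.1] [362 351  16  14  33]
side brass [448.5 357. ] [445 352   8  10  20]
side brass [431.2 364. ] [424 359  14  10  33]
side brass [296.8 388. ] [284 374  27  26  86]
side brass [440.3 379.2] [434 376  11   8  23]
side brass [374.  382.6] [369 378   9  10  21]
side brass [428.7 383.9] [424 379  11  11  24]
side brass [ 55.6 387.4] [ 52 385  10   8  22]
side brass [ 46.5 394.6] [ 43 390   7  10  24]
side brass [394.8 395.8] [387 390  15  10  62]
```

The stud was bottomed out at 9 N for over 1.3 s. On to red, rechecking the stud in the wrist view.

Request:
move_arm:
  deltas:
    - [[0, 0, 40], 0]
    - [[0, 0, 80], 0]
    - [[-15, -30, 85], 0]
    - [[-33, -65, 85], 0]
    - [[-50, -100, 85], 0]

```text
t: 17.32
tcp_pos: [0.4641, 0.1233, 0.2438]
tcp_rot: [[-0.378, 0.926, 0.0], [0.926, 0.378, 0.0], [0.0, 0.0, -1.0]]
ft_force: [0.9, -0.6, -0.5]
finger_gap: 0.0232
grasp_force: 59.4
```

Request:
move_arm:
  deltas:
    - [[-17, -35, 0], 0]
    - [[-34, -68, 0], 0]
    - [[-46, -91, -15], 0]
    - [[-46, -91, -30], 0]
    - [[-46, -91, -30], 0]

```text
t: 17.73
tcp_pos: [0.4177, 0.0309, 0.2122]
tcp_rot: [[-0.374, 0.928, -0.003], [0.928, 0.374, -0.001], [-0.0, -0.003, -1.0]]
ft_force: [0.3, -0.2, -0.9]
finger_gap: 0.0234
grasp_force: 59.3
```

Request:
move_arm:
  deltas:
    - [[0, 0, 0], 0]
    - [[0, 0, 0], 0]
    - [[0, 0, 0], 0]

```text
t: 17.98
tcp_pos: [0.4197, 0.034, 0.2144]
tcp_rot: [[-0.378, 0.926, 0.001], [0.926, 0.378, 0.001], [0.0, 0.001, -1.0]]
ft_force: [0.5, 0.0, -0.7]
finger_gap: 0.0228
grasp_force: 59.3
```

```bash
cat > chk.py <<'E'
import sys
from m import *
nm,x,y=sys.argv[1],float(sys.argv[2]),float(sys.argv[3])
i,d,m,W,s=wcam(); cv2.imwrite(f"pics/w_{nm}.png",i); t=s["tcp_pos"]+np.array([0,0,-.1033])
H=cv2.cvtColor(i,cv2.COLOR_BGR2HSV); q=wproj(m,W,[x,y,.1])
print("t",s["t"],"tip",t.round(4),"tip px",np.round(wproj(m,W,t),1),"stud pred px",np.round(q,1))
try:
    b=near(cv2.inRange(H,(14,90,90),(25,220,255)),q,28); print("brass px",b[0].round(1),b[1],"xy",wray(m,W,*b[0],.1).round(4))
except Exception as e: print("no brass",e)
k,_=env.get_image("side"); K=cv2.cvtColor(k,cv2.COLOR_BGR2HSV)
for n,p in dict(red=(.419,.033),yellow=(.422,-.1265),blue=(.5685,.0425),white=(.5965,-.1605)).items():
    try: b=near(cv2.inRange(K,(15,120,120),(23,255,255)),proj("side",[*p,.1]),9); print(n,"side",b[0].round(1),b[1][4])
    except Exception: print(n,"not seen in side")
g=max(blobs(cv2.inRange(K,(45,120,30),(85,255,255)),50),key=lambda b:b[1][4]); print("mug",g[0].round(1),g[1])
E
python3 chk.py red .419 .033
```

```text
t 17.9833 tip [0.4197 0.034  0.1111] tip px [314.9 185.1] stud pred px [313.8 182.6]
brass px [316.9 179.9] [304 170  26  23 396] xy [0.4206 0.0364 0.1   ]
red side [353.1 241.7] 75
yellow side [398.6 208.6] 70
blue side [302.4 211. ] 71
white side [357.3 172.6] 35
mug [393.  165.6] [376 142  28  38 444]
```

Request:
move_arm:
  deltas:
    - [[0, 0, -5], 0]
    - [[0, 0, -10], 0]
    - [[0, 0, -14], 0]
    - [[0, 0, -17], 0]
    - [[0, 0, -18], 0]

```text
t: 18.5
tcp_pos: [0.4201, 0.0333, 0.1964]
tcp_rot: [[-0.377, 0.926, 0.001], [0.926, 0.377, -0.0], [-0.001, 0.001, -1.0]]
ft_force: [-6.6, -1.3, 44.2]
finger_gap: 0.0233
grasp_force: 65.3
```

Request:
move_arm:
  deltas:
    - [[0, 0, 0], 0]
    - [[0, 0, 0], 0]
    - [[0, 0, 0], 0]
    - [[0, 0, 0], 0]
    - [[0, 0, 0], 0]

```text
t: 18.92
tcp_pos: [0.42, 0.0332, 0.1967]
tcp_rot: [[-0.376, 0.926, 0.001], [0.926, 0.376, -0.0], [-0.001, 0.001, -1.0]]
ft_force: [-4.3, -1.0, 30.1]
finger_gap: 0.0234
grasp_force: 63.7
```

```bash
python3 - <<'E'
from m import *
for f in("pics/side0.png",None):
    k=cv2.imread(f) if f else env.get_image("side")[0]
    K=cv2.cvtColor(k,cv2.COLOR_BGR2HSV); g=max(blobs(cv2.inRange(K,(45,120,30),(85,255,255)),50),key=lambda b:b[1][4]); print("mug",g[0].round(1),g[1])
    b=near(cv2.inRange(K,(15,120,120),(23,255,255)),(355,172),12); print("white",b[0].round(1),b[1])
if 1: cv2.imwrite("pics/sr.png",cv2.resize(k[130:270,290:430],(560,560),interpolation=cv2.INTER_CUBIC))
E
```

```text
mug [389.4 159.2] [376 140  28  40 894]
white [352.9 171.7] [349 169   9   7  51]
mug [394.2 159.6] [382 140  22  40 435]
white [357.5 180.3] [352 178  12   6  43]
```

View pics/sr.png

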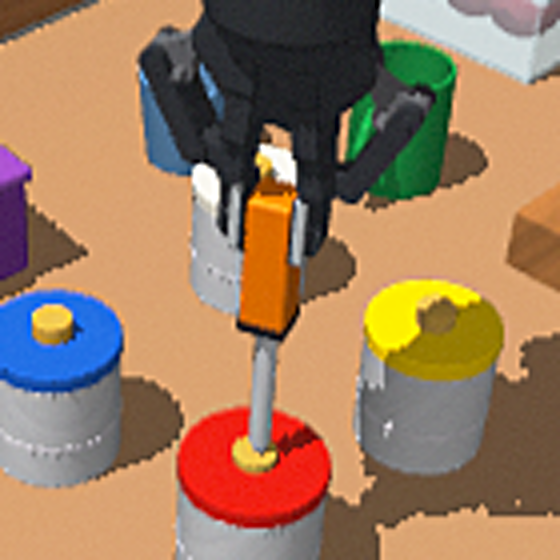

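The red stud is pressed in, and white is only hidden behind the gripper. The 30 N is more than needed, so I'll ease off 1 mm and hold.

Request:
move_arm:
  deltas:
    - [[0, 0, 1], 0]
    - [[0, 0, 1], 0]
    - [[0, 0, 1], 0]
    - [[0, 0, 1], 0]
    - [[0, 0, 1], 0]

```text
t: 19.38
tcp_pos: [0.4196, 0.0331, 0.1971]
tcp_rot: [[-0.377, 0.926, 0.001], [0.926, 0.377, -0.0], [-0.0, 0.001, -1.0]]
ft_force: [-2.5, -1.0, 15.7]
finger_gap: 0.0231
grasp_force: 61.5
```

Request:
move_arm:
  deltas:
    - [[0, 0, 0], 0]
    - [[0, 0, 0], 0]
    - [[0, 0, 0], 0]
    - [[0, 0, 0], 0]
    - [[0, 0, 0], 0]

```text
t: 19.8
tcp_pos: [0.4196, 0.0331, 0.1971]
tcp_rot: [[-0.377, 0.926, 0.001], [0.926, 0.377, -0.0], [-0.0, 0.001, -1.0]]
ft_force: [-1.3, -0.7, 16.0]
finger_gap: 0.0232
grasp_force: 61.5
```

Request:
move_arm:
  deltas:
    - [[0, 0, 0], 0]
    - [[0, 0, 0], 0]
    - [[0, 0, 0], 0]
    - [[0, 0, 0], 0]
    - [[0, 0, 0], 0]

```text
t: 20.22
tcp_pos: [0.4196, 0.0331, 0.1971]
tcp_rot: [[-0.376, 0.926, 0.001], [0.926, 0.376, -0.0], [-0.0, 0.001, -1.0]]
ft_force: [-1.2, -0.8, 14.6]
finger_gap: 0.0231
grasp_force: 61.5
```

Request:
move_arm:
  deltas:
    - [[0, 0, 25], 0]
    - [[0, 0, 45], 0]
    - [[0, -40, 45], 0]
    - [[1, -80, 45], 0]
    - [[2, -120, 45], 0]

```text
t: 20.63
tcp_pos: [0.421, -0.0886, 0.2419]
tcp_rot: [[-0.378, 0.926, 0.0], [0.926, 0.378, -0.001], [-0.001, 0.0, -1.0]]
ft_force: [1.9, -0.7, -0.0]
finger_gap: 0.0232
grasp_force: 59.5
```

Request:
move_arm:
  deltas:
    - [[0, -25, 0], 0]
    - [[0, -40, -10], 0]
    - [[0, -40, -20], 0]
    - [[0, -40, -28], 0]
    - [[0, -40, -28], 0]

```text
t: 21.05
tcp_pos: [0.4204, -0.1257, 0.212]
tcp_rot: [[-0.378, 0.926, -0.002], [0.926, 0.378, 0.002], [0.002, -0.002, -1.0]]
ft_force: [-0.7, 0.6, -0.8]
finger_gap: 0.0233
grasp_force: 59.5
```

Request:
move_arm:
  deltas:
    - [[0, 0, 0], 0]
    - [[0, 0, 0], 0]
    - [[0, 0, 0], 0]

```text
t: 21.3
tcp_pos: [0.4215, -0.1264, 0.2142]
tcp_rot: [[-0.378, 0.926, 0.001], [0.926, 0.378, -0.0], [-0.0, 0.0, -1.0]]
ft_force: [0.3, 0.5, -1.7]
finger_gap: 0.0231
grasp_force: 59.5
```

```bash
python3 chk.py yellow .422 -.1265
```

```text
t 21.3 tip [ 0.4215 -0.1264  0.1109] tip px [315. 185.] stud pred px [315.5 182.2]
brass px [314.9 179.3] [ 287  154   57   54 2103] xy [ 0.4205 -0.1242  0.1   ]
red side [353.2 241.7] 77
yellow side [398.3 208.1] 74
blue side [302.4 210.8] 75
white side [352.9 171.7] 51
mug [388.4 160.1] [376 140  26  40 816]
```

Request:
move_arm:
  deltas:
    - [[0, 0, -5], 0]
    - [[0, 0, -10], 0]
    - [[0, 0, -14], 0]
    - [[0, 0, -16], 0]
    - [[0, 0, -17], 0]

```text
t: 21.82
tcp_pos: [0.4217, -0.1272, 0.1969]
tcp_rot: [[-0.376, 0.926, 0.001], [0.926, 0.376, -0.0], [-0.001, 0.0, -1.0]]
ft_force: [-2.6, -0.4, 24.4]
finger_gap: 0.0232
grasp_force: 62.7
```

Request:
move_arm:
  deltas:
    - [[0, 0, 0], 0]
    - [[0, 0, 0], 0]
    - [[0, 0, 0], 0]
    - [[0, 0, 0], 0]
    - [[0, 0, 0], 0]

```text
t: 22.23
tcp_pos: [0.4216, -0.1272, 0.1972]
tcp_rot: [[-0.376, 0.926, 0.001], [0.926, 0.376, -0.0], [-0.001, 0.0, -1.0]]
ft_force: [-2.7, -0.8, 13.0]
finger_gap: 0.0232
grasp_force: 61.3
```

Request:
move_arm:
  deltas:
    - [[0, 0, 0], 0]
    - [[0, 0, 0], 0]
    - [[0, 0, 0], 0]
    - [[0, 0, 0], 0]
    - [[0, 0, 0], 0]

```text
t: 22.65
tcp_pos: [0.4216, -0.1272, 0.1972]
tcp_rot: [[-0.376, 0.926, 0.001], [0.926, 0.376, -0.001], [-0.001, 0.0, -1.0]]
ft_force: [-1.9, 0.7, 13.2]
finger_gap: 0.0228
grasp_force: 61.3
```

Request:
move_arm:
  deltas:
    - [[0, 0, 0], 0]
    - [[0, 0, 0], 0]
    - [[0, 0, 0], 0]
    - [[0, 0, 0], 0]
    - [[0, 0, 0], 0]

```text
t: 23.07
tcp_pos: [0.4216, -0.1272, 0.1972]
tcp_rot: [[-0.376, 0.926, 0.001], [0.926, 0.376, -0.001], [-0.001, 0.0, -1.0]]
ft_force: [-1.3, 0.4, 12.5]
finger_gap: 0.0229
grasp_force: 61.3
```

Request:
move_arm:
  deltas:
    - [[0, 0, 0], 0]
    - [[0, 0, 0], 0]
    - [[0, 0, 0], 0]
    - [[0, 0, 0], 0]
    - [[0, 0, 0], 0]

```text
t: 23.48
tcp_pos: [0.4216, -0.1272, 0.1972]
tcp_rot: [[-0.376, 0.926, 0.001], [0.926, 0.376, -0.001], [-0.001, 0.0, -1.0]]
ft_force: [-1.6, -1.2, 13.9]
finger_gap: 0.0234
grasp_force: 61.3
```

Yellow done. Now blue.

Request:
move_arm:
  deltas:
    - [[0, 0, 25], 0]
    - [[0, 0, 45], 0]
    - [[25, 29, 45], 0]
    - [[50, 58, 45], 0]
    - [[75, 87, 45], 0]

```text
t: 23.9
tcp_pos: [0.497, -0.04, 0.2419]
tcp_rot: [[-0.373, 0.928, 0.0], [0.928, 0.373, -0.001], [-0.001, 0.0, -1.0]]
ft_force: [-0.5, -1.1, -0.2]
finger_gap: 0.0233
grasp_force: 59.3
```

Request:
move_arm:
  deltas:
    - [[25, 29, 0], 0]
    - [[50, 58, 0], 0]
    - [[72, 83, -10], 0]
    - [[72, 83, -28], 0]
    - [[72, 83, -28], 0]

```text
t: 24.32
tcp_pos: [0.5673, 0.0447, 0.2106]
tcp_rot: [[-0.379, 0.925, -0.004], [0.925, 0.379, 0.001], [0.002, -0.004, -1.0]]
ft_force: [-0.3, 0.4, -1.3]
finger_gap: 0.0232
grasp_force: 59.3
```

Request:
move_arm:
  deltas:
    - [[0, 0, 0], 0]
    - [[0, 0, 0], 0]
    - [[0, 0, 0], 0]

```text
t: 24.57
tcp_pos: [0.5683, 0.042, 0.2147]
tcp_rot: [[-0.375, 0.927, 0.001], [0.927, 0.375, -0.0], [-0.001, 0.001, -1.0]]
ft_force: [-0.4, -0.3, -1.2]
finger_gap: 0.0232
grasp_force: 59.3
```

```bash
python3 chk.py blue .5685 .0425
```

```text
t 24.5667 tip [0.5683 0.042  0.1114] tip px [314.9 185. ] stud pred px [315.3 181.3]
brass px [319.8 179.7] [307 170  25  24 366] xy [0.5717 0.0454 0.1   ]
red side [353.1 241.7] 80
yellow side [398.4 208. ] 78
blue side [302.2 210.7] 75
white side [352.9 171.7] 51
mug [389.4 159.3] [376 140  28  40 898]
```

Request:
move_arm:
  deltas:
    - [[1, 1, -5], 0]
    - [[1, 1, -10], 0]
    - [[1, 1, -14], 0]
    - [[1, 1, -16], 0]
    - [[1, 1, -17.5], 0]

```text
t: 25.08
tcp_pos: [0.5697, 0.044, 0.1969]
tcp_rot: [[-0.376, 0.926, 0.001], [0.926, 0.376, -0.0], [-0.001, 0.001, -1.0]]
ft_force: [-3.6, -1.3, 29.1]
finger_gap: 0.0231
grasp_force: 63.5
```

Request:
move_arm:
  deltas:
    - [[0, 0, 0], 0]
    - [[0, 0, 0], 0]
    - [[0, 0, 0], 0]
    - [[0, 0, 0], 0]
    - [[0, 0, 0], 0]

```text
t: 25.5
tcp_pos: [0.5696, 0.044, 0.1971]
tcp_rot: [[-0.376, 0.926, 0.001], [0.926, 0.376, -0.0], [-0.001, 0.001, -1.0]]
ft_force: [-2.9, -2.2, 14.9]
finger_gap: 0.0232
grasp_force: 61.7
```

Request:
move_arm:
  deltas:
    - [[0, 0, 0], 0]
    - [[0, 0, 0], 0]
    - [[0, 0, 0], 0]
    - [[0, 0, 0], 0]
    - [[0, 0, 0], 0]

```text
t: 25.92
tcp_pos: [0.5696, 0.044, 0.1971]
tcp_rot: [[-0.376, 0.926, 0.001], [0.926, 0.376, -0.0], [-0.001, 0.001, -1.0]]
ft_force: [-3.5, -0.2, 15.8]
finger_gap: 0.0233
grasp_force: 61.7
```

Request:
move_arm:
  deltas:
    - [[0, 0, 0], 0]
    - [[0, 0, 0], 0]
    - [[0, 0, 0], 0]
    - [[0, 0, 0], 0]
    - [[0, 0, 0], 0]

```text
t: 26.33
tcp_pos: [0.5696, 0.044, 0.1971]
tcp_rot: [[-0.376, 0.926, 0.001], [0.926, 0.376, -0.0], [-0.001, 0.001, -1.0]]
ft_force: [-2.1, -0.8, 15.1]
finger_gap: 0.0231
grasp_force: 61.7
```

Request:
move_arm:
  deltas:
    - [[0, 0, 0], 0]
    - [[0, 0, 0], 0]
    - [[0, 0, 0], 0]
    - [[0, 0, 0], 0]
    - [[0, 0, 0], 0]

```text
t: 26.75
tcp_pos: [0.5696, 0.044, 0.1972]
tcp_rot: [[-0.376, 0.926, 0.001], [0.926, 0.376, -0.0], [-0.001, 0.001, -1.0]]
ft_force: [-2.4, -0.9, 15.4]
finger_gap: 0.0234
grasp_force: 61.7
```

White next: (.5965,-.1605), so dx +27, dy -204.

Request:
move_arm:
  deltas:
    - [[0, 0, 25], 0]
    - [[0, 0, 45], 0]
    - [[5, -38, 45], 0]
    - [[10, -76, 45], 0]
    - [[15, -114, 45], 0]

```text
t: 27.17
tcp_pos: [0.5842, -0.0714, 0.2415]
tcp_rot: [[-0.378, 0.926, 0.0], [0.926, 0.378, -0.0], [-0.001, 0.0, -1.0]]
ft_force: [0.1, -0.4, -1.8]
finger_gap: 0.0227
grasp_force: 59.4
```

Request:
move_arm:
  deltas:
    - [[5, -38, 0], 0]
    - [[9, -72, 0], 0]
    - [[12, -90, -10], 0]
    - [[12, -90, -28], 0]
    - [[12, -90, -28], 0]

```text
t: 27.58
tcp_pos: [0.5947, -0.1612, 0.2099]
tcp_rot: [[-0.375, 0.927, -0.004], [0.927, 0.375, 0.001], [0.003, -0.003, -1.0]]
ft_force: [-0.4, 0.6, -1.0]
finger_gap: 0.0233
grasp_force: 59.4
```

Request:
move_arm:
  deltas:
    - [[0, 0, 0], 0]
    - [[0, 0, 0], 0]
    - [[0, 0, 0], 0]

```text
t: 27.83
tcp_pos: [0.5966, -0.1591, 0.2143]
tcp_rot: [[-0.378, 0.926, 0.001], [0.926, 0.378, -0.0], [-0.0, 0.001, -1.0]]
ft_force: [-0.2, 0.0, -0.7]
finger_gap: 0.0234
grasp_force: 59.4
```

```bash
python3 chk.py white .5965 -.1605
```

```text
t 27.8333 tip [ 0.5966 -0.1591  0.111 ] tip px [314.9 185. ] stud pred px [314.2 183.2]
brass px [319.3 181.8] [306 173  25  23 319] xy [ 0.6003 -0.1575  0.1   ]
red side [346.2 236.1] 11
yellow side [398.4 208. ] 78
blue side [302.3 210.6] 77
white side [352.7 171.7] 50
mug [389.4 159.2] [376 140  28  40 895]
```

Request:
move_arm:
  deltas:
    - [[2, 0, -5], 0]
    - [[2, 0, -10], 0]
    - [[2, 0, -14], 0]
    - [[2, 0, -16], 0]
    - [[2, 0, -17], 0]

```text
t: 28.35
tcp_pos: [0.5988, -0.16, 0.197]
tcp_rot: [[-0.376, 0.926, 0.001], [0.926, 0.376, -0.0], [-0.001, 0.001, -1.0]]
ft_force: [-2.8, -0.7, 22.7]
finger_gap: 0.023
grasp_force: 62.5
```

Request:
move_arm:
  deltas:
    - [[0, 0, 0], 0]
    - [[0, 0, 0], 0]
    - [[0, 0, 0], 0]
    - [[0, 0, 0], 0]
    - [[0, 0, 0], 0]

```text
t: 28.77
tcp_pos: [0.5987, -0.16, 0.1972]
tcp_rot: [[-0.376, 0.926, 0.001], [0.926, 0.376, -0.0], [-0.001, 0.001, -1.0]]
ft_force: [-1.5, -0.4, 14.1]
finger_gap: 0.0233
grasp_force: 61.5
```

Request:
move_arm:
  deltas:
    - [[0, 0, 0], 0]
    - [[0, 0, 0], 0]
    - [[0, 0, 0], 0]
    - [[0, 0, 0], 0]
    - [[0, 0, 0], 0]

```text
t: 29.18
tcp_pos: [0.5987, -0.1601, 0.1972]
tcp_rot: [[-0.376, 0.926, 0.001], [0.926, 0.376, -0.0], [-0.001, 0.001, -1.0]]
ft_force: [-1.8, 0.7, 14.2]
finger_gap: 0.0235
grasp_force: 61.5
```

Request:
move_arm:
  deltas:
    - [[0, 0, 0], 0]
    - [[0, 0, 0], 0]
    - [[0, 0, 0], 0]
    - [[0, 0, 0], 0]
    - [[0, 0, 0], 0]

```text
t: 29.6
tcp_pos: [0.5987, -0.1601, 0.1972]
tcp_rot: [[-0.376, 0.926, 0.001], [0.926, 0.376, -0.0], [-0.001, 0.001, -1.0]]
ft_force: [-2.6, 0.5, 13.9]
finger_gap: 0.0232
grasp_force: 61.5
```

Request:
move_arm:
  deltas:
    - [[0, 0, 0], 0]
    - [[0, 0, 0], 0]
    - [[0, 0, 0], 0]
    - [[0, 0, 0], 0]
    - [[0, 0, 0], 0]

```text
t: 30.02
tcp_pos: [0.5987, -0.16, 0.1972]
tcp_rot: [[-0.376, 0.926, 0.001], [0.926, 0.376, -0.0], [-0.001, 0.001, -1.0]]
ft_force: [-1.4, -0.4, 13.9]
finger_gap: 0.0232
grasp_force: 61.5
```

```bash
python3 - <<'E'
from m import *
i,d=env.get_image("side"); cv2.imwrite("pics/side6.png",i); j,dt=env.get_image("top"); C=cloud("top",dt); H=cv2.cvtColor(j,cv2.COLOR_BGR2HSV)
cv2.imwrite("pics/top6.png",j)
g=cv2.inRange(H,(45,80,20),(88,255,255)); z=C[...,2]
rim=(g>0)&(z>.08)&(z<.105)&(dt>0); Q=C[rim]; print("rim n",len(Q))
# exclude handle: fit circle on mouth
b=max(blobs((rim*255).astype(np.uint8),20),key=lambda b:b[1][4]); print(b[0],b[1],C[b[2]].min(0),C[b[2]].max(0))
E
```

```text
rim n 1Traceback (most recent call last):
  File "<stdin>", line 7, in <module>
ValueError: max() iterable argument is empty
```

View pics/side6.png

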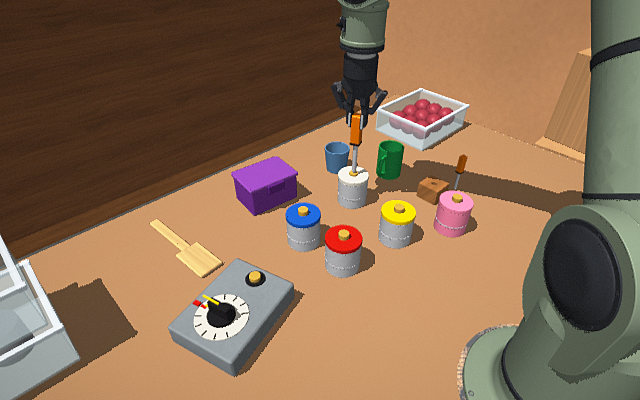

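White is done too. The side view shows red was nudged to (343,236) but is upright, the pointer is on the red mark, and the mug at (390,160) hasn't moved. Now I locate the mug's mouth from the earlier pictures.

```bash
python3 - <<'E'
from m import *
from scipy.optimize import least_squares
def circ(Q):
    r=least_squares(lambda p:np.hypot(Q[:,0]-p[0],Q[:,1]-p[1])-p[2],[*Q.mean(0)[:2],.035],loss="soft_l1",f_scale=.002); return r.x.round(4)
def tryit(n,j,C,ok,reg):
    H=cv2.cvtColor(j,cv2.COLOR_BGR2HSV); g=cv2.inRange(H,(45,80,15),(88,255,255))>0
    Q=C[g&ok&reg&(C[...,2]>.088)&(C[...,2]<.102)]; Q=Q[(abs(Q[:,0]-.62)<.06)&(Q[:,1]<-.325)&(Q[:,1]>-.42)]; print(n,len(Q),Q.min(0).round(3),Q.max(0).round(3),circ(Q))
V,U=np.mgrid[:400,:640]
j=cv2.imread("pics/top0.png"); d=np.load("top0.npy"); tryit("top",j,cloud("top",d),d>0,U>418)
k=cv2.imread("pics/side0.png"); ds=np.load("side0.npy"); tryit("side",k,cloud("side",ds),ds>0,U>300)
z=np.load("w3.npz"); m=env.camera_model("wrist"); d=z["d"];W=z["W"]; Pc=np.dstack([(U-m["cx"])/m["fx"]*d,(V-m["cy"])/m["fy"]*d,d]); tryit("wrist",cv2.imread("pics/w3.png"),Pc@W[:3,:3].T+W[:3,3],d>0,U>380)
E
```

```text
top 112 [ 0.576 -0.379  0.088] [ 0.65  -0.325  0.1  ] [ 0.6126 -0.3417  0.0345]
side 90 [ 0.577 -0.378  0.088] [ 0.648 -0.326  0.097] [ 0.6122 -0.3422  0.0345]
wrist 503 [ 0.58  -0.377  0.088] [ 0.652 -0.325  0.098] [ 0.6155 -0.3416  0.0345]
```

Request:
move_arm:
  deltas:
    - [[0, 0, 30], 0]
    - [[0, 0, 65], 0]
    - [[3, -40, 65], 0]
    - [[6, -80, 65], 0]
    - [[9, -120, 65], 0]

```text
t: 30.53
tcp_pos: [0.6072, -0.2817, 0.2618]
tcp_rot: [[-0.377, 0.926, 0.0], [0.926, 0.377, -0.001], [-0.001, 0.0, -1.0]]
ft_force: [1.1, 0.2, -0.2]
finger_gap: 0.0231
grasp_force: 59.5
```

Request:
move_arm:
  deltas:
    - [[3, -35, 0], 0]
    - [[5, -62, 0], 0]
    - [[5, -62, 0], 0]
    - [[5, -62, 0], 0]
    - [[5, -62, 0], 0]

```text
t: 30.95
tcp_pos: [0.6122, -0.3414, 0.2608]
tcp_rot: [[-0.377, 0.926, -0.0], [0.926, 0.377, 0.001], [0.001, -0.0, -1.0]]
ft_force: [-0.6, 0.5, -0.9]
finger_gap: 0.0232
grasp_force: 59.4
```

```bash
python3 - <<'E'
from m import *
s=env.get_state(); print(s["tcp_pos"])
k,_=env.get_image("side"); K=cv2.cvtColor(k,cv2.COLOR_BGR2HSV); g=max(blobs(cv2.inRange(K,(45,120,30),(85,255,255)),50),key=lambda b:b[1][4]); print("mug",g[0].round(1),g[1])
i,d,m,W,s=wcam(); H=cv2.cvtColor(i,cv2.COLOR_BGR2HSV); g=max(blobs(cv2.inRange(H,(45,80,15),(88,255,255)),100),key=lambda b:b[1][4]); print(g[0],g[1],"tip",wproj(m,W,s["tcp_pos"]-[0,0,.1033]),"mug ctr pred",wproj(m,W,[.613,-.342,.095]))
V,U=np.mgrid[:400,:640]; C=np.dstack([(U-m["cx"])/m["fx"]*d,(V-m["cy"])/m["fy"]*d,d])@W[:3,:3].T+W[:3,3]
Q=C[g[2]&(d>0)&(C[...,2]>.088)]; print(Q.min(0),Q.max(0))
E
```

```text
[ 0.61216094 -0.34138391  0.26084109]
mug [389.4 159.3] [376 140  28  40 896]
[318.46992382 162.81271342] [ 284  102   69  102 3807] tip (np.float64(314.99820762066), np.float64(185.12121950349194)) mug ctr pred (np.float64(315.5460223774246), np.float64(170.85412553469718))
[ 0.57997175 -0.37854867  0.08809697] [ 0.65228929 -0.30565837  0.09853787]
```

Request:
move_arm:
  deltas:
    - [[2, 0, -35], 0]
    - [[2, 0, -70], 0]
    - [[2, 0, -105], 0]
    - [[2, 0, -130], 0]
    - [[2, 0, -140], 0]

```text
t: 31.47
tcp_pos: [0.6128, -0.3408, 0.1177]
tcp_rot: [[-0.378, 0.926, -0.004], [0.926, 0.378, 0.002], [0.003, -0.003, -1.0]]
ft_force: [-0.6, 0.2, -0.5]
finger_gap: 0.0232
grasp_force: 59.4
```

Request:
move_arm:
  deltas:
    - [[0, 0, -3], 0]
    - [[0, 0, -6], 0]
    - [[0, 0, -8], 0]
    - [[0, 0, -9], 0]
    - [[0, 0, -9], 0]

```text
t: 31.88
tcp_pos: [0.6146, -0.3423, 0.1134]
tcp_rot: [[-0.376, 0.926, 0.001], [0.926, 0.376, -0.001], [-0.001, 0.001, -1.0]]
ft_force: [-0.4, 0.2, -0.2]
finger_gap: 0.0231
grasp_force: 59.4
```

Request:
move_arm:
  deltas:
    - [[0, 0, 0], 0]
    - [[0, 0, 0], 0]
    - [[0, 0, 0], 0]

```text
t: 32.13
tcp_pos: [0.6143, -0.3422, 0.1127]
tcp_rot: [[-0.376, 0.926, 0.0], [0.926, 0.376, -0.0], [-0.0, 0.0, -1.0]]
ft_force: [0.1, 0.2, -0.1]
finger_gap: 0.0234
grasp_force: 59.4
```

Tip at about 9 mm; the floor should be at 5 mm.

Request:
move_arm:
  deltas:
    - [[0, 0, -1], 0]
    - [[0, 0, -2], 0]
    - [[0, 0, -3], 0]
    - [[0, 0, -3], 0]
    - [[0, 0, -3], 0]

```text
t: 32.55
tcp_pos: [0.6141, -0.3421, 0.1092]
tcp_rot: [[-0.376, 0.926, -0.0], [0.926, 0.376, 0.0], [0.0, -0.0, -1.0]]
ft_force: [-0.5, 0.3, -0.3]
finger_gap: 0.0231
grasp_force: 59.4
```

Request:
move_arm:
  deltas:
    - [[0, 0, 0], 0]
    - [[0, 0, 0], 0]
    - [[0, 0, 0], 0]

```text
t: 32.8
tcp_pos: [0.6142, -0.3421, 0.1093]
tcp_rot: [[-0.376, 0.926, 0.0], [0.926, 0.376, -0.0], [-0.0, 0.0, -1.0]]
ft_force: [0.2, 0.0, -1.2]
finger_gap: 0.023
grasp_force: 59.4
```

Request:
move_arm:
  deltas:
    - [[0, 0, -0.5], 0]
    - [[0, 0, -0.5], 0]
    - [[0, 0, -0.5], 0]
    - [[0, 0, -0.5], 0]
    - [[0, 0, -0.5], 0]
  claw: 80

```text
t: 33.22
tcp_pos: [0.6142, -0.3421, 0.1089]
tcp_rot: [[-0.376, 0.926, 0.0], [0.926, 0.376, -0.0], [-0.0, 0.0, -1.0]]
ft_force: [-0.7, 0.3, 0.4]
finger_gap: 0.0799
grasp_force: 0.0
```

Request:
move_arm:
  deltas:
    - [[0, 0, 0], 0]
    - [[0, 0, 0], 0]
    - [[0, 0, 0], 0]
    - [[0, 0, 0], 0]
    - [[0, 0, 0], 0]

```text
t: 33.63
tcp_pos: [0.6142, -0.3421, 0.1088]
tcp_rot: [[-0.376, 0.926, -0.0], [0.926, 0.376, 0.0], [0.0, -0.0, -1.0]]
ft_force: [-0.1, -0.4, 0.4]
finger_gap: 0.08
grasp_force: 0.0
```

```bash
python3 - <<'E'
from m import *
k,d=env.get_image("side"); C=cloud("side",d); K=cv2.cvtColor(k,cv2.COLOR_BGR2HSV); g=max(blobs(cv2.inRange(K,(45,120,30),(85,255,255)),50),key=lambda b:b[1][4]); print("mug",g[0].round(1),g[1])
for b in blobs(cv2.inRange(K,(5,180,80),(16,255,255)),40):
    if 350<b[0][0]<440 and b[0][1]<190: P=C[b[2]]; print("orange",b[0],b[1],P.min(0),P.max(0),P.mean(0))
i,d,m,W,s=wcam(); cv2.imwrite("pics/w8.png",i); H=cv2.cvtColor(i,cv2.COLOR_BGR2HSV)
V,U=np.mgrid[:400,:640]; C=np.dstack([(U-m["cx"])/m["fx"]*d,(V-m["cy"])/m["fy"]*d,d])@W[:3,:3].T+W[:3,3]
for b in blobs(cv2.inRange(H,(4,140,40),(15,255,255)),200): P=C[b[2]&(d>0)]; print("wrist orange",b[0],b[1],P.min(0),P.max(0))
print(s["tcp_pos"],s["ft_force"])
E
```

```text
mug [389.6 160.8] [376 141  28  39 814]
orange [386.59832636 132.06276151] [382 119  10  27 239] [ 0.04006089 -0.35836347  0.09386872] [0.64818743 0.49666318 0.67370109] [ 0.6262208  -0.33110773  0.13919011]
wrist orange [ 19.7757079  216.34798808] [   0  197   47   45 1342] [ 0.35651572 -0.4695607   0.00063045] [ 0.44059198 -0.4104682   0.10017101]
wrist orange [364.18406828 281.30782361] [ 321  218   90  124 7030] [ 0.61825742 -0.3583566   0.07028094] [ 0.65959643 -0.32896963  0.17170351]
[ 0.61418951 -0.34212322  0.108802  ] [ 0.24883683  1.30446681 -0.43799458]
```

The probe leans toward +x, about where a finger pad is. I'll slide the gripper that way so the probe rests on the rim, then lift.

Request:
move_arm:
  deltas:
    - [[3, 1, 0], 0]
    - [[6, 2, 0], 0]
    - [[9, 4, 0], 0]
    - [[12, 5, 0], 0]
    - [[12, 5, 0], 0]
  claw: 85

```text
t: 34.15
tcp_pos: [0.627, -0.3364, 0.1088]
tcp_rot: [[-0.377, 0.926, 0.0], [0.926, 0.377, 0.0], [0.0, 0.0, -1.0]]
ft_force: [-0.6, 0.0, 0.0]
finger_gap: 0.0847
grasp_force: 0.0
```

Request:
move_arm:
  deltas:
    - [[0, 0, 0], 0]
    - [[0, 0, 0], 0]
    - [[0, 0, 0], 0]
    - [[0, 0, 0], 0]
    - [[0, 0, 0], 0]

```text
t: 34.57
tcp_pos: [0.6261, -0.3372, 0.1088]
tcp_rot: [[-0.376, 0.927, -0.0], [0.927, 0.376, -0.0], [-0.0, -0.0, -1.0]]
ft_force: [-0.3, 0.3, -0.8]
finger_gap: 0.0848
grasp_force: 0.0
```

```bash
cat > pr.py <<'E'
from m import *
i,d,m,W,s=wcam(); H=cv2.cvtColor(i,cv2.COLOR_BGR2HSV)
V,U=np.mgrid[:400,:640]; C=np.dstack([(U-m["cx"])/m["fx"]*d,(V-m["cy"])/m["fy"]*d,d])@W[:3,:3].T+W[:3,3]
for b in blobs(cv2.inRange(H,(4,140,40),(15,255,255)),200):
    P=C[b[2]&(d>0)]; T=P[P[:,2]>np.percentile(P[:,2],98)-.012]; print("wrist orange",b[0].round(),b[1][4],P.min(0).round(4),P.max(0).round(4),"top c",T.mean(0).round(4))
k,_=env.get_image("side"); K=cv2.cvtColor(k,cv2.COLOR_BGR2HSV); g=max(blobs(cv2.inRange(K,(45,120,30),(85,255,255)),50),key=lambda b:b[1][4]); print("mug",g[0].round(1),g[1])
print(s["t"],s["tcp_pos"],s["ft_force"])
E
python3 pr.py
```

```text
wrist orange [ 11. 213.] 720 [ 0.3692 -0.4571  0.0009] [ 0.4404 -0.4107  0.0874] top c [ 0.4373 -0.4167  0.0789]
wrist orange [350. 274.] 7044 [ 0.6225 -0.3507  0.0933] [ 0.6629 -0.3249  0.1702] top c [ 0.648  -0.3352  0.1652]
mug [389.8 160.9] [376 141  28  39 809]
34.5667 [ 0.626076   -0.33724374  0.10882149] [-0.31612667  0.32485209 -0.79222184]
```

The handle is now clear of both fingers and resting on the rim. Lifting straight up.

Request:
move_arm:
  deltas:
    - [[0, 0, 8], 0]
    - [[0, 0, 20], 0]
    - [[0, 0, 40], 0]
    - [[0, 0, 65], 0]
    - [[0, 0, 95], 0]

```text
t: 35.08
tcp_pos: [0.6258, -0.3369, 0.2051]
tcp_rot: [[-0.377, 0.926, -0.001], [0.926, 0.377, 0.001], [0.001, -0.0, -1.0]]
ft_force: [-0.2, -0.4, -0.6]
finger_gap: 0.0851
grasp_force: 0.0
```

Request:
move_arm:
  deltas:
    - [[0, 0, 40], 0]
    - [[0, 0, 80], 0]
    - [[0, 0, 100], 0]
    - [[-30, 0, 100], 0]
    - [[-60, 0, 100], 0]

```text
t: 35.5
tcp_pos: [0.5669, -0.3358, 0.306]
tcp_rot: [[-0.378, 0.926, 0.003], [0.926, 0.378, -0.0], [-0.002, 0.003, -1.0]]
ft_force: [0.2, -1.1, -0.2]
finger_gap: 0.0847
grasp_force: 0.0
```

Request:
move_arm:
  deltas:
    - [[-40, 0, 0], 0]
    - [[-80, 20, 0], 0]
    - [[-100, 50, 0], 0]
    - [[-110, 80, 0], 0]
    - [[-110, 80, 0], 0]

```text
t: 35.92
tcp_pos: [0.4547, -0.2524, 0.306]
tcp_rot: [[-0.38, 0.925, 0.0], [0.925, 0.38, -0.003], [-0.002, -0.001, -1.0]]
ft_force: [-0.5, 1.2, 0.3]
finger_gap: 0.0848
grasp_force: 0.0
```

```bash
python3 pr.py; python3 - <<'E'
from m import *
k,_=env.get_image("side"); j,_=env.get_image("top")
cv2.imwrite("pics/fin.png",np.hstack([k[100:380,150:500],cv2.resize(j[120:320,120:500],(450,280))]))
E
```

```text
wrist orange [251. 269.] 334 [ 0.4218 -0.4998  0.0026] [ 0.4383 -0.4106  0.1151] top c [ 0.4302 -0.4176  0.1114]
mug [389.8 160.8] [376 141  28  39 808]
35.9167 [ 0.4547084  -0.25240495  0.30595273] [-0.53105234  1.22077388  0.32171283]
```

View pics/fin.png

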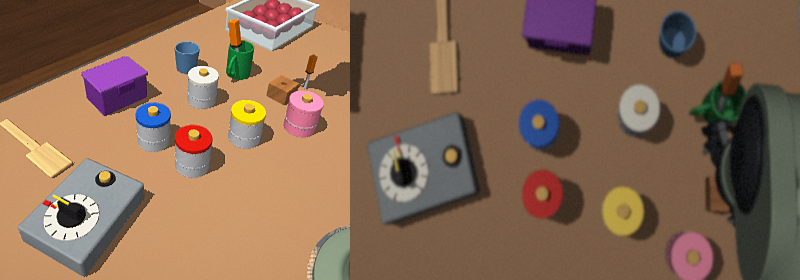

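The final picture has the probe standing in the upright mug at (237,45) with nothing touching it, the pointer on the red mark at (55,203), all tins upright, and the box, paddle and cup in place. Handing in.

```bash
python3 -c "
from bench import env
print(env.hand_in())"
```

```text
the job is handed in; nothing more can be done
None
```

The job is handed in (result not reported): the dial reads zero, the meter stud then red, yellow, blue and white were each pressed fully in for over a second, and the probe stands tip down in the upright green mug; the red tin was nudged aside after its press but stayed upright.

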